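# Lay out and chock the chocolate rolls

### The arm

A 6-joint arm with a two-finger parallel gripper is mounted at the origin on the work surface. World frame = base frame: x ahead of the robot, y to its left, z up, the work surface at z = 0. Lengths are in m, angles in rad, forces in N, time in s.
With the tool pointing down it reaches from about 0.35 to 0.775 m from the base axis. Payload 7.3 kg.
Tool frame: the origin (TCP) lies at the very end of the fingers, on their centre line; the grasp point (between the pads) lies 19 mm behind it; x points along the fingers, y is the direction in which the jaws open and shut, and the axes are right-handed (so a half turn about x gives the same grasp; the last joint's range is limited). The gripper opens to 92 mm and grips with 3 to 60 N. Pads are 19 mm wide; open, the fingers measure 130 mm over their backs; the gripper's body (75 mm by 190 mm) begins 47 mm behind the grasp point.
Start: joints at [0.987, 0.342, 1.524, -0, 1.275, -0.146], TCP at [0.223, 0.476, 0.227] pointing down, gripper open.
Joint ranges: [-2.53, 2.53], [-0.77, 2.02], [0.04, 2.7], [-1, 4.14], [0.28, 2.66], [-3.11, 3.11]. Speed limits (rad/s): [2.57, 2.57, 3.14, 3.14, 3.14, 3.14].

### API

Orientations are given as [roll, pitch, yaw] about the fixed x, y, z axes, in that order (R = Rz(yaw) Ry(pitch) Rx(roll)).
In Python, from cell import robot gives the robot as it stands.
- The arm moves only by the tool play_rows, never from a script. Its argument "moves" is a list that holds one entry, the list of rows, each a list of 5 numbers: the shift along the tool's x, y, z in m, then the turn about the tool's x in degrees, then the opening, from -1 (shut) to 1 (fully open), so that 0 is half open. A call has exactly 10 rows; each row shifts and turns the pose as measured when the row begins, along the tool's axes as they then stand; what a row does not reach is not made up. A row lasts 1/10 s, in which the tool goes at most 50 mm and 8.59 degrees, less where a joint would pass 70% of its speed; a pose out of reach is approached as far as the arm can. A call with a gripper value outside its range is refused whole. The fingers move at their own pace and stop on an object; "grip_force" is the grip in N (left out, the last holds). Time passes only in rows, so rows that do not move let the fingers close, or fill a call up. It gives the time, the measured TCP pose, the force and the opening at its end, in the units of the state.
- robot.observe(): the state, without advancing time (a new reading comes with each control period).
- robot.read_camera(name): name is "scene" or "side" or "wrist"; returns the picture (420x560x3 uint8, red, green, blue); there is no depth.
- robot.get_calibration(name): a dict with "mtx" (3x3 intrinsics, pixels), "view" (4x4, takes a point from world to camera coordinates). Camera axes: x right, y up, looking along -z (the intrinsics and any distortion apply to the point x, -y, -z); pixel columns grow to the right and rows downward; lengths in m; the calibration is good to about 2 mm. A picture is of the moment at which its call begins: read the wrist's pose just before it. get_calibration takes no time and is no camera call; for the wrist camera it gives the pose at the moment of the call.
- robot.hand_in(): hands the job in, once; it reports no verdict.
Trained networks look in the newest picture that a camera, given by its name, has taken for a name from the list of things; names that differ only in an ending like _2 or _b are one class to them, and where a whole thing is asked for, a point or a joint stands for the part that bears it (a point fixed in the world has none). Each returns a list of dicts, best first, with "score" (0 to 1); they miss things now and then, are a little off and sometimes report something else, mostly with a low value. They report only what shows in the picture. A call takes as long as a camera call. They do not tell look-alikes from the thing itself.
- robot.spot_in(camera, label): "point" ([column, row] in pixels, amid what is visible of it).
The state is a dict: "time": time; "qpos": joint angles; "qvel": joint speeds; "joint_efforts": joint torques, N m; "tool_pos": TCP position; "tool_rot": TCP orientation; "contact_force": force on the tool from outside, world axes, zero at the start; "torque": the same for the moment, N m; "opening": finger opening in m.
Only numpy, scipy, OpenCV 4.12 (cv2) and the standard library are available. Lean on these libraries where they do the work, as an engineer would, in place of code of your own. Each camera call takes 0.05 s, during which the arm holds its last target.

### The job

Lay the dark, the milk and the white chocolate roll on their sides on the blue board, crosswise in a close row that starts at the steel stop and is centred on it, each beside the tag of its own colour; leave the pink roll where it lies, as it has no tag. When all three lie in place, set the steel bar flat on the board, snug and square against the open end of the row and centred on it, so that the rolls cannot roll apart, and let go of everything.

Things in the scene. Friction and masses are not known exactly. Their poses are not given: they have to be found in the camera images.
- dark_roll_center (a point): centre of the very dark brown roll: a loose, solid round chocolate roll lying on its side on the table, 36 mm in diameter and 54 mm long, about 70 g, with flat tan end faces 54 mm apart that can be gripped; the centre is 18 mm above what it lies on. x runs along the roll's length (level); y and z turn as it rolls.
- milk_roll_center (a point): centre of the mid-brown (milk chocolate) roll: a loose, solid round chocolate roll lying on its side on the table, 36 mm in diameter and 54 mm long, about 70 g, with flat tan end faces 54 mm apart that can be gripped; the centre is 18 mm above what it lies on. x runs along the roll's length (level); y and z turn as it rolls.
- white_roll_center (a point): centre of the cream (white chocolate) roll: a loose, solid round chocolate roll lying on its side on the table, 36 mm in diameter and 54 mm long, about 70 g, with flat tan end faces 54 mm apart that can be gripped; the centre is 18 mm above what it lies on. x runs along the roll's length (level); y and z turn as it rolls.
- pink_roll_center (a point): centre of the pink roll, of the same size as the others (36 mm diameter, 54 mm long), lying on its side on the table; no tag has its colour, so it is not to be moved.
- bar_center (a point): centre of the loose steel chock bar, a dark steel block 54 mm long (its x), 26 mm deep (its y), 30 mm high, about 0.32 kg, with a thin yellow line along its top; the centre is 15 mm above what it stands on. Both long sides are alike, upright and flat.
- slab: fixed blue board 12 mm thick; origin on the table under the row's line (x = 0), z up. Covers x -75..115, y -100..100 mm. At its +y end a fixed steel stop, 66 mm wide, 28 mm above the board, its face at y = +84 mm. The row runs from it towards -y, each roll's length along the board's x; the bar goes at the row's open (-y) end, its length along x. Only tags (at x +88 mm) stand elsewhere on it.
- dark_spot (a point): where the dark roll's centre belongs, 18 mm above the board's top, by the very dark brown tag: a fixed flat tile 30 x 30 x 3 mm on the board, its middle 88 mm from this point along the board's +x. Axes as the board's. The three spots lie 38 mm apart along the board's y, the first 19 mm from the stop's face; which colour is first differs each time.
- milk_spot (a point): where the milk roll's centre belongs, 18 mm above the board's top, by the mid-brown tag: a fixed flat tile 30 x 30 x 3 mm on the board, its middle 88 mm from this point along the board's +x. Axes as the board's. The three spots lie 38 mm apart along the board's y, the first 19 mm from the stop's face; which colour is first differs each time.
- white_spot (a point): where the white roll's centre belongs, 18 mm above the board's top, by the cream tag: a fixed flat tile 30 x 30 x 3 mm on the board, its middle 88 mm from this point along the board's +x. Axes as the board's. The three spots lie 38 mm apart along the board's y, the first 19 mm from the stop's face; which colour is first differs each time.
Mind the look-alikes: they are no part of the job. Of the things that look like the part that bears white_roll_center, the largest one is meant. What is shaped like the part that bears bar_center but green is not meant.

How it is judged:
By the outcome, as a careful person would: the job done as asked, in the order asked, and still so for the second after the job is handed in, with the robot touching nothing.
It also fails if it takes over 112 s, if anything falls off the work surface, if the arm or the gripper's body presses on something with over 40 N, if the wrist force passes 120 N, or if a joint passes its speed limit or range.

## Working session

There is one attempt and no reset: what is moved stays moved. The work goes in short steps, Python scripts to look and compute and a tool call to move; the robot and the scene stay as the last step left them, time stands still between calls to the robot, and variables do not carry over. Pictures are saved under pics/ and viewed, and the job is handed in when it is done.

Besides the shell and the picture viewer there is one more tool, called after ">>>" as name(argument=value, ...), one argument or row to a line, values as JSON. play_rows: Moves the arm, as the interface text tells. Its arguments: {"type":"object","properties":{"moves":{"type":"array"},"grip_force":{"type":"number"}},"required":["moves"]}

```bash
mkdir -p pics; ls; python3 - <<'E'
from cell import robot
import cv2
s=robot.observe()
print({k:s[k] for k in('time','tool_pos','tool_rot','opening','qpos')})
for n in('scene','side','wrist'):
    im=robot.read_camera(n); cv2.imwrite(f'pics/a_{n}.png',im[:,:,::-1])
    c=robot.get_calibration(n); print(n,c)
    for l in('dark_roll_center','milk_roll_center','white_roll_center','pink_roll_center','bar_center','slab'):
        print(l,[( [round(float(v)) for v in d['point']],round(d['score'],2)) for d in robot.spot_in(n,l)][:4])
print(robot.observe()['time'])
E
```

```text
pics
{'time': 0.0, 'tool_pos': array([0.22231511, 0.4751701 , 0.22606903]), 'tool_rot': array([-1.71222105,  1.56931027, -2.14995699]), 'opening': 0.09206396359598204, 'qpos': array([ 9.87037292e-01,  3.42692892e-01,  1.52499240e+00, -7.14280711e-06,
        1.27539340e+00, -1.46021012e-01])}
scene {'mtx': array([[500.69269532,   0.        , 271.13175587],
       [  0.        , 500.69269532, 206.48093532],
       [  0.        ,   0.        ,   1.        ]]), 'view': array([[-0.77979781,  0.62600121,  0.0061541 ,  0.43014244],
       [-0.48493411, -0.61023185,  0.62646308,  0.21579825],
       [ 0.39592207,  0.48553021,  0.7794268 , -1.2197795 ],
       [ 0.        ,  0.        ,  0.        ,  1.        ]])}
dark_roll_center [([204, 104], 0.85), ([349, 313], 0.3)]
milk_roll_center [([158, 136], 0.86)]
white_roll_center [([246, 143], 0.96), ([213, 134], 0.73), ([262, 191], 0.31)]
pink_roll_center [([182, 187], 0.93)]
bar_center [([284, 223], 0.65), ([320, 339], 0.56), ([260, 192], 0.55)]
slab [([348, 314], 0.81), ([261, 192], 0.59)]
side {'mtx': array([[425.86491235,   0.        , 277.
[... 530 characters left out ...]
 182], 0.52)]
pink_roll_center []
bar_center []
slab [([183, 285], 0.82)]
wrist {'mtx': array([[312.90520269,   0.        , 272.41154497],
       [  0.        , 312.90520269, 205.27748033],
       [  0.        ,   0.        ,   1.        ]]), 'view': array([[ 4.22547998e-01,  9.06340118e-01, -8.83047647e-04,
        -5.25367751e-01],
       [-8.77040608e-01,  4.08642053e-01, -2.52609270e-01,
         3.31944730e-02],
       [-2.28589065e-01,  1.07514010e-01,  9.67567970e-01,
        -3.89851700e-01],
       [ 0.00000000e+00,  0.00000000e+00,  0.00000000e+00,
         1.00000000e+00]])}
dark_roll_center []
milk_roll_center []
white_roll_center []
pink_roll_center []
bar_center []
slab []
1.05
```

View pics/a_scene.png

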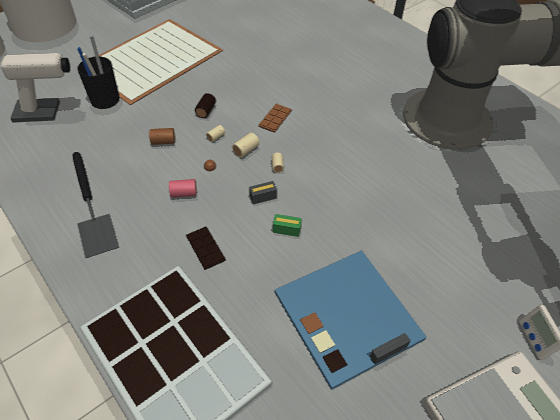

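View pics/a_side.png

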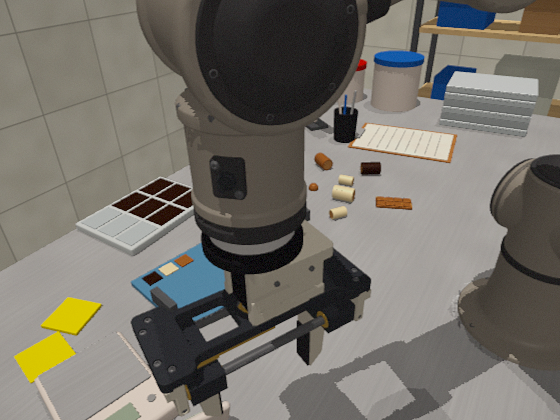

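View pics/a_wrist.png

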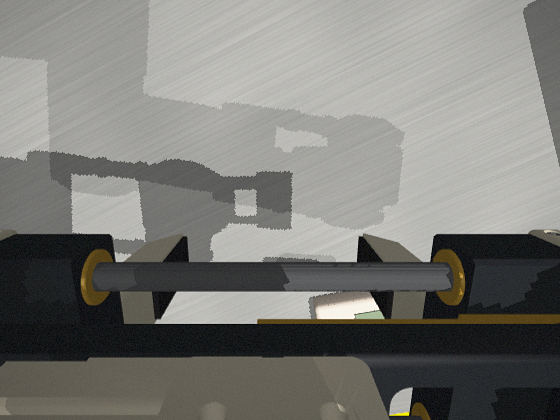

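The scene shows the dark roll at (205,104), milk at (162,136), the large white at (246,145) with smaller decoys at (215,133) and (278,162). Pink is at (183,188), the steel bar at (263,192) and the green decoy at (287,225). On the board, the tags from the stop outwards are dark, white, milk. Next I'll fit poses.

```bash
cat > h.py <<'E'
import numpy as np, cv2
from scipy.optimize import minimize, least_squares
def proj(c,P):
    P=np.atleast_2d(P); q=P@c['view'][:3,:3].T+c['view'][:3,3]
    q=q*[1,-1,-1]; u=q@c['mtx'].T; return u[:,:2]/u[:,2:]
def ray(c,uv,z):
    R=c['view'][:3,:3];t=c['view'][:3,3]
    d=np.linalg.inv(c['mtx'])@np.array([uv[0],uv[1],1.]); d=d*[1,-1,-1]
    o=-R.T@t; w=R.T@d; return o+w*(z-o[2])/w[2]
def cyl(L=.054,r=.018):
    a=np.linspace(0,2*np.pi,40,endpoint=False)
    return np.vstack([np.c_[np.full(40,s*L/2),r*np.cos(a),r*np.sin(a)] for s in(-1,1)])
def box(lx,ly,lz):
    return np.array([[a*lx/2,b*ly/2,c*lz/2] for a in(-1,1) for b in(-1,1) for c in(-1,1)])
def place(P,x,y,z,yaw):
    c,s=np.cos(yaw),np.sin(yaw); return P@np.array([[c,-s,0],[s,c,0],[0,0,1]]).T+[x,y,z]
def fitmask(cal,mask,P,z,x0,yaws):
    """silhouette fit: maximise soft overlap, by smoothed mask IoU at 4x"""
    ys,xs=np.nonzero(mask); m=12
    a,b=max(xs.min()-m,0),max(ys.min()-m,0); w=xs.max()+m-a;h=ys.max()+m-b; S=8
    M=cv2.resize(mask[b:b+h,a:a+w].astype(np.float32),None,fx=S,fy=S,interpolation=cv2.INTER_LINEAR)
    M=(M>.5).astype(np.uint8)
    def cost(p):
        uv=proj(cal,place(P,p[0],p[1],z,p[2]))
        uv=((uv-[a,b]+.5)*S)
        im=np.zeros(M.shape,np.uint8); cv2.fillConvexPoly(im,cv2.convexHull(np.round(uv*16).astype(np.int32)),1,shift=4)
        return 1-(im&M).sum()/max((im|M).sum(),1)
    best=None
    for yw in yaws:
        r=minimize(cost,[x0[0],x0[1],yw],method='Nelder-Mead',options=dict(initial_simplex=np.array([[x0[0],x0[1],yw],[x0[0]+.008,x0[1],yw],[x0[0],x0[1]+.008,yw],[x0[0],x0[1],yw+.25]]),xatol=1e-4,fatol=1e-4))
        if best is None or r.fun<best.fun: best=r
    return best.x,best.fun
def seed(im,uv,lab_thr=22,box=45):
    """mask connected to seed, differing from the background"""
    pass
E
python3 - <<'E'
from h import *
from cell import robot
c=robot.get_calibration('scene')
im=cv2.imread('pics/a_scene.png'); 
for uv,n in(((205,104),'dark'),((162,136),'milk'),((246,145),'white'),((183,188),'pink'),((215,133),'sm'),((278,162),'sm'),((263,192),'bar'),((287,225),'green')): print(n,ray(c,uv,.018).round(3))
hsv=cv2.cvtColor(im,cv2.COLOR_BGR2HSV)
for uv in((205,104),(162,136),(246,145),(263,192),(380,290),(390,347),(300,200)): print(uv,hsv[uv[1],uv[0]],im[uv[1],uv[0]])
cv2.imwrite('pics/z1.png',cv2.resize(im[90:240,140:320],None,fx=4,fy=4,interpolation=cv2.INTER_CUBIC))
b=cv2.inRange(hsv,(98,100,60),(115,255,255)); n,l,st,_=cv2.connectedComponentsWithStats(b)
k=l[290,380];m=(l==k).astype(np.uint8);cnt=max(cv2.findContours(m,0,2)[0],key=cv2.contourArea)
h=cv2.convexHull(cnt);print(cv2.approxPolyDP(h,6,True)[:,0])
for q in cv2.approxPolyDP(h,6,True)[:,0]: print(q,ray(c,q,.012).round(4))
E
```

```text
dark [ 0.445 -0.39   0.018]
milk [ 0.585 -0.358  0.018]
white [ 0.452 -0.215  0.018]
pink [ 0.633 -0.194  0.018]
sm [ 0.484 -0.291  0.018]
sm [ 0.429 -0.129  0.018]
bar [ 0.508 -0.081  0.018]
green [0.524 0.016 0.018]
(205, 104) [  9 138  35] [16 22 35]
(162, 136) [ 12 137 121] [ 56  82 121]
(246, 145) [ 22  68 198] [145 183 198]
(263, 192) [83 13 80] [79 80 76]
(380, 290) [102 106 144] [144 121  84]
(390, 347) [60  7 75] [73 75 73]
(300, 200) [ 48   9 146] [141 146 143]
[[361 251]
 [425 337]
 [331 388]
 [275 290]]
[361 251] [0.4498 0.1484 0.012 ]
[425 337] [0.4896 0.3405 0.012 ]
[331 388] [0.6735 0.3038 0.012 ]
[275 290] [0.6321 0.1113 0.012 ]
```

View pics/z1.png

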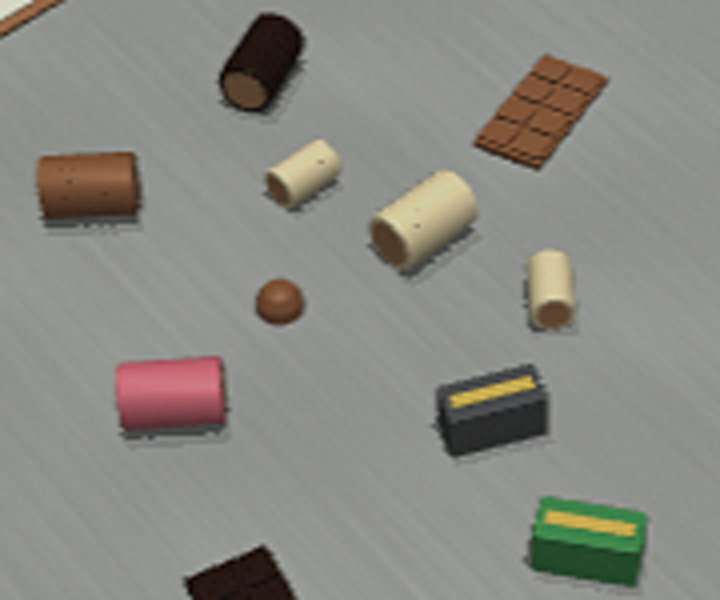

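```bash
cat >> h.py <<'E'
def satmask(im,uv,thr,win=40,extra=None):
    f=im.astype(np.float32); chroma=f[:,:,2]-f[:,:,0]   # R-B
    m=(chroma>thr)
    if extra is not None: m|=f.max(2)<extra
    w=np.zeros(m.shape,bool); u,v=map(int,uv); w[max(v-win,0):v+win,max(u-win,0):u+win]=1
    m=(m&w).astype(np.uint8); m=cv2.morphologyEx(m,cv2.MORPH_OPEN,np.ones((2,2),np.uint8))
    n,l,st,ce=cv2.connectedComponentsWithStats(m)
    k=1+np.argmax(st[1:,4]); m=(l==k).astype(np.uint8)
    m=cv2.morphologyEx(m,cv2.MORPH_CLOSE,np.ones((5,5),np.uint8)); return m
def fitboard(c,cnt,p0,z=.012):
    R=np.array([[-.075,-.1],[.115,-.1],[.115,.1],[-.075,.1]])
    pts=cnt.reshape(-1,2).astype(float)
    W=np.array([ray(c,q,z)[:2] for q in pts])
    def res(p):
        cc,s=np.cos(p[2]),np.sin(p[2]); L=(W-p[:2])@np.array([[cc,-s],[s,cc]])
        q=np.abs(L-[.02,0])-[.095,.1]; return np.where((q>0).all(1),np.hypot(*np.maximum(q,0).T),q.max(1))
    r=least_squares(res,p0,loss='soft_l1',f_scale=.002); return r.x,np.std(r.fun),r.fun
E
python3 - <<'E'
from h import *
from cell import robot
c=robot.get_calibration('scene')
im=cv2.imread('pics/a_scene.png'); vis=im.copy()
for n,uv,thr,ex in(('dark',(205,104),14,60),('milk',(162,136),20,None),('white',(246,145),22,None)):
    m=satmask(im,uv,thr,22,ex); x,f=fitmask(c,m,cyl(),.018,ray(c,uv,.018),np.arange(0,3.14,.4)); print(n,x.round(4),round(f,3),m.sum())
    cv2.polylines(vis,[cv2.convexHull(np.round(proj(c,place(cyl(),x[0],x[1],.018,x[2]))*16).astype(np.int32))],True,(0,255,0),1,shift=4)
hsv=cv2.cvtColor(im,cv2.COLOR_BGR2HSV)
b=cv2.inRange(hsv,(98,80,50),(115,255,255)); n,l,st,_=cv2.connectedComponentsWithStats(b)
m=(l==l[290,380]).astype(np.uint8);cnt=max(cv2.findContours(m,0,2)[0],key=cv2.contourArea)
h=cv2.convexHull(cnt)
d=np.array([cv2.pointPolygonTest(h,(float(a),float(bb)),True) for a,bb in cnt[:,0]]);cnt=cnt[d<3]
x,s,_=fitboard(c,cnt,[.55,.21,-.2]);print('board',x.round(4),s)
def B(p): return place(np.array(p),x[0],x[1],0,x[2])
for nm,y in(('dark',.065),('white',.027),('milk',-.011)):
    P=B([[0,y,.03],[.088,y,.015]]);print(nm,P[0].round(4))
    for q in proj(c,P): cv2.circle(vis,tuple(int(round(t)) for t in q),2,(0,0,255),-1)
P=B([[-.075,-.1,.012],[.115,-.1,.012],[.115,.1,.012],[-.075,.1,.012]])
cv2.polylines(vis,[np.round(proj(c,P)*16).astype(np.int32)],True,(0,255,0),1,shift=4)
P=B([[-.033,.084,.04],[.033,.084,.04]])
cv2.polylines(vis,[np.round(proj(c,P)*16).astype(np.int32)],True,(255,0,255),1,shift=4)
a=cv2.resize(vis[90:240,140:320],None,fx=3,fy=3);b=cv2.resize(vis[240:400,265:435],None,fx=3,fy=3)
cv2.imwrite('pics/z2.png',a);cv2.imwrite('pics/z3.png',b)
E
```

```text
dark [ 0.4477 -0.3817  3.7662] 0.092 339
milk [ 0.5853 -0.3547  2.5945] 0.06 391
white [ 0.4515 -0.2148  0.1287] 0.1 393
board [ 0.5413  0.2304 -0.203 ] 0.0005709507448100265
dark [0.5544 0.294  0.03  ]
white [0.5467 0.2568 0.03  ]
milk [0.5391 0.2196 0.03  ]
```

View pics/z2.png

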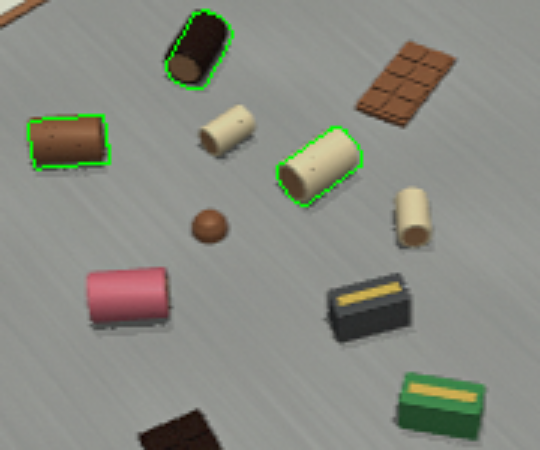

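View pics/z3.png

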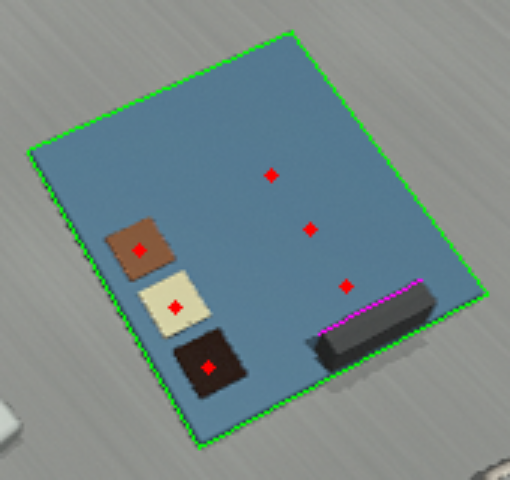

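```bash
cat >> h.py <<'E'
from scipy.spatial.transform import Rotation as Ro
def tool(s): return np.array(s['tool_pos']),Ro.from_euler('xyz',s['tool_rot']).as_matrix()
def jyaw(R): return np.arctan2(R[1,1],R[0,1])
def plan(s,wps,step=.045,turn=8.5,grip=1.,n=None):
    """wps: list of (x,y,z,jawyaw,step) ; prints rows rounded"""
    p,R=tool(s); rows=[]
    for w in wps:
        w=list(w); tgt=np.array(w[:3]); st=w[4] if len(w)>4 else step
        a=(w[3]-jyaw(R)); a=np.degrees((a+np.pi)%(2*np.pi)-np.pi)   # desired about +z
        k=int(max(np.ceil(np.linalg.norm(tgt-p)/st-1e-6),np.ceil(abs(a)/turn-1e-6),1))
        for i in range(k):
            d=(tgt-p)/(k-i); dl=np.round(R.T@d,4)
            a=(w[3]-jyaw(R)); a=np.degrees((a+np.pi)%(2*np.pi)-np.pi)
            t=round(-a/(k-i),1)    # tool x points down
            rows.append([*(float(v) for v in dl),float(t),grip])
            p=p+R@dl; R=R@Ro.from_euler('x',np.radians(t)).as_matrix()
    while len(rows)%10: rows.append([0,0,0,0,grip])
    for i in range(0,len(rows),10): print(str(rows[i:i+10]).replace(' ',''))
E
python3 - <<'E'
from h import *
from cell import robot
s=robot.observe();p,R=tool(s);print(R.round(3),jyaw(R),s['qpos'].round(3),s['contact_force'].round(1))
c=robot.get_calibration('wrist');V=c['view'];o=-V[:3,:3].T@V[:3,3]
print('cam in tool',(R.T@(o-p)).round(4),'axes',(R.T@V[:3,:3].T).round(4))
# ground offset at rows of interest
for uv in((272,120),(272,0),(272,200)): print(uv,(R.T@(ray(c,uv,.018)-p)).round(3))
E
```

```text
[[ 0.     0.424  0.906]
 [ 0.     0.906 -0.424]
 [-1.     0.     0.   ]] 1.133007964385788 [ 0.987  0.342  1.524  0.     1.275 -0.146] [ 0.4  1.1 -0.6]
cam in tool [-0.1584  0.0006 -0.0671] axes [[ 1.000e-03  2.526e-01 -9.676e-01]
 [ 1.000e+00 -1.700e-03  6.000e-04]
 [-1.500e-03 -9.676e-01 -2.526e-01]]
(272, 120) [ 0.209 -0.    -0.071]
(272, 0) [ 0.209 -0.    -0.191]
(272, 200) [ 0.209 -0.     0.022]
```

```bash
python3 - <<'E'
from h import *
from cell import robot
plan(robot.observe(),[(.56,.27,.25,.25)])
E
```

```text
[[-0.0026,-0.0048,0.0436,5.6,1.0],[-0.0026,-0.0005,0.0439,5.6,1.0],[-0.0026,0.0038,0.0437,5.6,1.0],[-0.0026,0.008,0.0432,5.6,1.0],[-0.0026,0.0122,0.0422,5.6,1.0],[-0.0026,0.0163,0.0408,5.6,1.0],[-0.0025,0.0202,0.039,5.7,1.0],[-0.0026,0.0239,0.0368,5.6,1.0],[-0.0025,0.0274,0.0343,5.7,1.0],[0,0,0,0,1.0]]
```

>>> play_rows(
  moves=[
    [[-0.003,-0.005,0.044,5.6,1],[-0.003,0,0.044,5.6,1],[-0.003,0.004,0.044,5.6,1],[-0.003,0.008,0.043,5.6,1],[-0.003,0.012,0.042,5.6,1],[-0.003,0.016,0.041,5.6,1],[-0.002,0.02,0.039,5.6,1],[-0.002,0.024,0.037,5.6,1],[-0.002,0.027,0.034,5.6,1],[0,0,0,0,1]],
  ],
)

```text
time: 2.05
tool_pos: [0.5695, 0.2584, 0.2507]
tool_rot: [2.128, 1.569, 0.779]
contact_force: [-1.1, 0.2, -1.8]
opening: 0.0918
```

```bash
python3 - <<'E'
from h import *
from cell import robot
s=robot.observe();print(s['time'],s['tool_pos'],jyaw(tool(s)[1]),np.abs(s['qvel']).max())
c=robot.get_calibration('wrist'); im=robot.read_camera('wrist')[:,:,::-1].copy(); np.save('b_cal.npy',c,allow_pickle=True)
cv2.imwrite('pics/b_wrist.png',im)
E
```

```text
2.05 [0.56946874 0.25841986 0.25074626] 0.2221548070019974 0.04877193280586969
```

View pics/b_wrist.png

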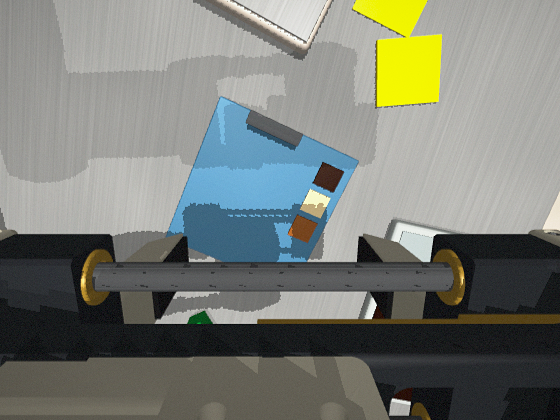

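```bash
python3 - <<'E'
from h import *
from cell import robot
c=np.load('b_cal.npy',allow_pickle=True).item(); im=cv2.imread('pics/b_wrist.png')
hsv=cv2.cvtColor(im,cv2.COLOR_BGR2HSV)
b=cv2.inRange(hsv,(95,80,50),(115,255,255)); n,l,st,_=cv2.connectedComponentsWithStats(b)
m=(l==l[180,230]).astype(np.uint8)
cnt=max(cv2.findContours(m,0,1)[0],key=cv2.contourArea)
h=cv2.convexHull(cnt)
d=np.array([cv2.pointPolygonTest(h,(float(a),float(q)),True) for a,q in cnt[:,0]]);cnt=cnt[(d<2)&(cnt[:,0,1]<225)]
x,s,r=fitboard(c,cnt,[.54,.23,-.2]);print(len(cnt),'board',x.round(4),s)
vis=im.copy();B=lambda p:place(np.array(p),x[0],x[1],0,x[2])
P=B([[-.075,-.1,.012],[.115,-.1,.012],[.115,.1,.012],[-.075,.1,.012]])
cv2.polylines(vis,[np.round(proj(c,P)*16).astype(np.int32)],True,(0,255,0),1,shift=4)
P=B([[-.033,.084,.04],[.033,.084,.04],[.033,.1,.04],[-.033,.1,.04]])
cv2.polylines(vis,[np.round(proj(c,P)*16).astype(np.int32)],True,(255,0,255),1,shift=4)
for y in(.065,.027,-.011):
    P=B([[.073,y-.015,.015],[.103,y-.015,.015],[.103,y+.015,.015],[.073,y+.015,.015]])
    cv2.polylines(vis,[np.round(proj(c,P)*16).astype(np.int32)],True,(0,0,255),1,shift=4)
    print(B([[0,y,0]]).round(4))
cv2.imwrite('pics/z4.png',cv2.resize(vis[80:260,150:390],None,fx=3,fy=3))
plan(robot.observe(),[(.54,-.02,.24,.4),(.4477,-.3817,.2,.624)])
E
```

```text
279 board [ 0.54    0.229  -0.1964] 0.0007007015299797223
[[0.5527 0.2928 0.    ]]
[[0.5452 0.2555 0.    ]]
[[0.5378 0.2182 0.    ]]
[[0.0014,-0.0128,0.0381,-1.4,1.0],[0.0015,-0.0137,0.0378,-1.4,1.0],[0.0014,-0.0146,0.0374,-1.4,1.0],[0.0015,-0.0155,0.0371,-1.4,1.0],[0.0014,-0.0164,0.0367,-1.5,1.0],[0.0015,-0.0174,0.0362,-1.4,1.0],[0.0014,-0.0183,0.0358,-1.5,1.0],[0.0044,-0.0251,0.033,-1.4,1.0],[0.0044,-0.0259,0.0324,-1.4,1.0],[0.0044,-0.0267,0.0318,-1.4,1.0]]
[[0.0044,-0.0275,0.0311,-1.4,1.0],[0.0044,-0.0282,0.0304,-1.4,1.0],[0.0044,-0.0289,0.0297,-1.5,1.0],[0.0043,-0.0297,0.029,-1.4,1.0],[0.0044,-0.0304,0.0282,-1.5,1.0],[0.0043,-0.0312,0.0274,-1.4,1.0],[0,0,0,0,1.0],[0,0,0,0,1.0],[0,0,0,0,1.0],[0,0,0,0,1.0]]
```

View pics/z4.png

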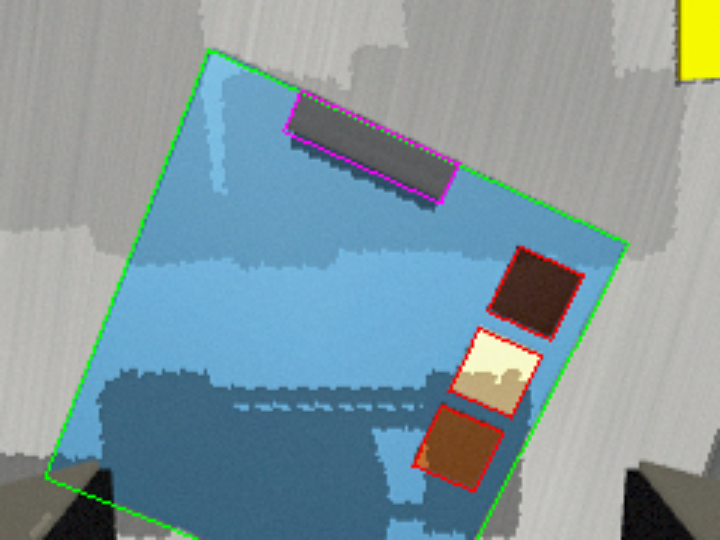

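The board, stop and tag outlines all match the picture, and the wrist and scene fits agree within 2 mm. Now moving to the dark roll.

>>> play_rows(
  moves=[
    [[0.001,-0.013,0.038,-1.4,1],[0.001,-0.014,0.038,-1.4,1],[0.001,-0.015,0.037,-1.4,1],[0.001,-0.016,0.037,-1.4,1],[0.001,-0.016,0.037,-1.4,1],[0.001,-0.017,0.036,-1.4,1],[0.001,-0.018,0.036,-1.4,1],[0.004,-0.025,0.033,-1.4,1],[0.004,-0.026,0.032,-1.4,1],[0.004,-0.027,0.032,-1.4,1]],
  ],
)

```text
time: 3.1
tool_pos: [0.5061, -0.1383, 0.2293]
tool_rot: [2.831, 1.564, 1.773]
contact_force: [1.1, 0.3, -0.7]
opening: 0.0918
```

>>> play_rows(
  moves=[
    [[0.004,-0.028,0.031,-1.4,1],[0.004,-0.028,0.03,-1.4,1],[0.004,-0.029,0.03,-1.4,1],[0.004,-0.03,0.029,-1.4,1],[0.004,-0.03,0.028,-1.4,1],[0.004,-0.031,0.027,-1.4,1],[0,0,0,0,1],[0,0,0,0,1],[0,0,0,0,1],[0,0,0,0,1]],
  ],
)

```text
time: 4.1
tool_pos: [0.4521, -0.3803, 0.2032]
tool_rot: [2.516, 1.56, 1.628]
contact_force: [1.2, -0.6, 0.0]
opening: 0.0917
```

```bash
cat > look.py <<'E'
import sys
from h import *
from cell import robot
def look(tag):
    s=robot.observe(); c=robot.get_calibration('wrist'); im=robot.read_camera('wrist')[:,:,::-1].copy()
    cv2.imwrite(f'pics/{tag}.png',im); np.save(f'{tag}.npy',c,allow_pickle=True)
    print(round(s['time'],2),s['tool_pos'].round(4),round(float(jyaw(tool(s)[1])),3),s['qpos'].round(2)); return s,c,im
E
python3 - <<'E'
from look import *
look('c_wrist')
E
```

```text
4.1 [ 0.4521 -0.3803  0.2032] 0.683 [-0.83  0.49  1.36  0.01  1.3  -1.52]
```

View pics/c_wrist.png

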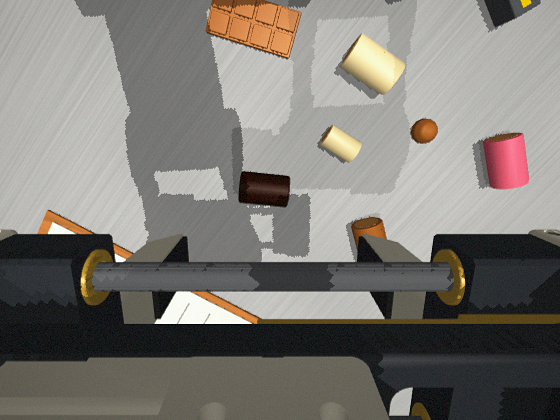

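```bash
cat >> look.py <<'E'
def roll(c,im,uv,kind,yaws=np.arange(0,3.14,.4),name=None,z=.018):
    thr,ex={'dark':(14,62),'milk':(25,None),'white':(30,None)}[kind]
    m=satmask(im,uv,thr,45,ex); x,f=fitmask(c,m,cyl(),z,ray(c,uv,z),yaws)
    x[2]=(x[2]+np.pi/2)%np.pi-np.pi/2
    print(kind,x.round(4),'iou',round(1-f,3),m.sum())
    vis=cv2.resize(im,None,fx=2,fy=2)
    cv2.polylines(vis,[cv2.convexHull(np.round((proj(c,place(cyl(),x[0],x[1],z,x[2]))*2+.5)*16).astype(np.int32))],True,(0,255,0),1,shift=4)
    vis[cv2.resize(cv2.morphologyEx(m,cv2.MORPH_GRADIENT,np.ones((3,3))),None,fx=2,fy=2)>0]//=2
    u,v=map(int,uv);v2=vis[max(2*v-120,0):2*v+120,max(2*u-120,0):2*u+120]
    if name: cv2.imwrite(f'pics/{name}.png',cv2.resize(v2,None,fx=2,fy=2))
    return x
E
python3 - <<'E'
from look import *
c=np.load('c_wrist.npy',allow_pickle=True).item(); im=cv2.imread('pics/c_wrist.png')
x=roll(c,im,(265,189),'dark',name='z5'); roll(c,im,(373,64),'white',name='z6')
s=robot.observe();print(tool(s)[1].round(3))
E
```

```text
dark [ 0.4486 -0.3868  0.5834] iou 0.953 1553
white [ 0.4527 -0.2165  0.1313] iou 0.971 2228
[[-0.001  0.775  0.631]
 [ 0.011  0.631 -0.775]
 [-1.     0.006 -0.009]]
```

View pics/z5.png

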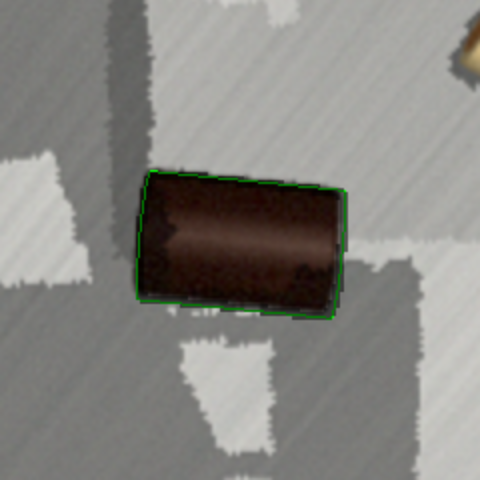

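View pics/z6.png

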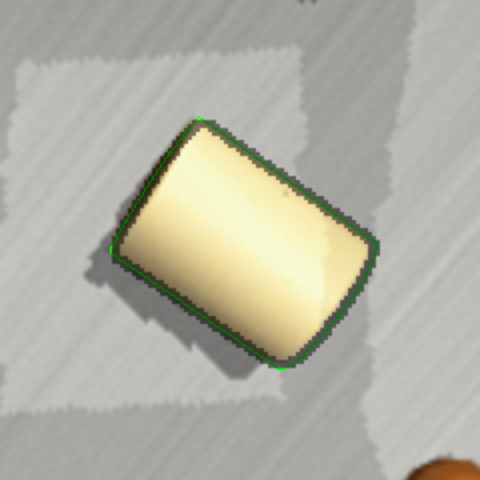

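```bash
python3 - <<'E'
from look import *
plan(robot.observe(),[(.4486,-.3868,.07,.583,.03),(.4486,-.3868,.006,.583,.016)])
E
```

```text
[[0.0266,-0.0016,0.0008,1.1,1.0],[0.0267,-0.0015,0.0008,1.2,1.0],[0.0266,-0.0015,0.0009,1.1,1.0],[0.0267,-0.0015,0.0009,1.2,1.0],[0.0266,-0.0016,0.001,1.1,1.0],[0.0128,-0.0001,0.0001,0.0,1.0],[0.0128,-0.0001,0.0001,0.0,1.0],[0.0128,-0.0,0.0001,0.0,1.0],[0.0128,-0.0001,0.0001,0.0,1.0],[0.0128,-0.0,0.0002,0.0,1.0]]
```

>>> play_rows(
  moves=[
    [[0.0267,-0.0016,0.0008,1.1,1],[0.0267,-0.0015,0.0008,1.2,1],[0.0267,-0.0015,0.0009,1.1,1],[0.0267,-0.0015,0.0009,1.2,1],[0.0267,-0.0016,0.001,1.1,1],[0.0128,0,0,0,1],[0.0128,0,0,0,1],[0.0128,0,0,0,1],[0.0128,0,0,0,1],[0,0,0,0,1]],
  ],
)

```text
time: 5.15
tool_pos: [0.4559, -0.3814, 0.0176]
tool_rot: [1.335, 1.562, 0.358]
contact_force: [0.1, 0.7, -0.8]
opening: 0.0916
```

```bash
python3 - <<'E'
from look import *
s,c,im=look('d_wrist');print(tool(s)[1].round(3),s['contact_force'].round(1))
E
```

```text
5.15 [ 0.4559 -0.3814  0.0176] 0.593 [-0.83  0.69  1.56  0.01  0.88 -1.43]
[[ 0.008  0.829  0.559]
 [ 0.003  0.559 -0.829]
 [-1.     0.008  0.002]] [ 0.1  0.7 -0.8]
```

View pics/d_wrist.png

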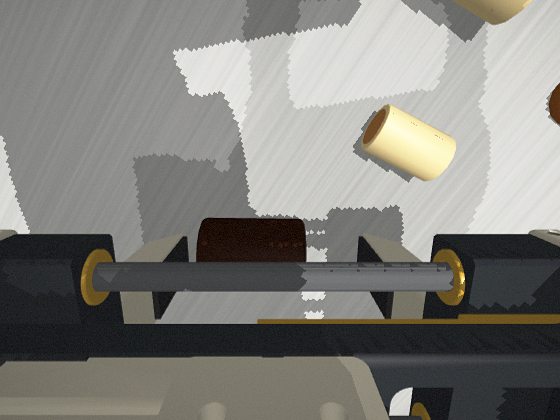

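>>> play_rows(
  moves=[
    [[0,-0.0045,0,0.5,1],[0,-0.0045,0,0,1],[0,0,0,0,1],[0.006,0,0,0,1],[0.006,0,0,0,1],[0,0,0,0,1],[0,0,0,0,1],[0,0,0,0,1],[0,0,0,0,1],[0,0,0,0,1]],
  ],
)

```text
time: 6.2
tool_pos: [0.4494, -0.389, 0.0081]
tool_rot: [0.843, 1.558, -0.145]
contact_force: [-0.3, -0.4, -0.1]
opening: 0.0919
```

```bash
python3 - <<'E'
from look import *
s,c,im=look('e_wrist');print(tool(s)[1].round(3),s['contact_force'].round(1))
E
```

```text
6.2 [ 0.4494 -0.389   0.0081] 0.583 [-0.85  0.71  1.57  0.01  0.85 -1.44]
[[ 0.012  0.835  0.551]
 [-0.002  0.551 -0.835]
 [-1.     0.009  0.008]] [-0.3 -0.4 -0.1]
```

View pics/e_wrist.png

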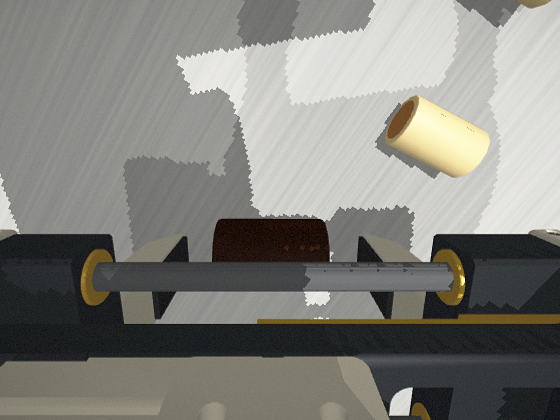

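>>> play_rows(
  moves=[
    [[0.003,0,-0.002,0,1],[0,0,0,0,1],[0,0,0,0,-1],[0,0,0,0,-1],[0,0,0,0,-1],[0,0,0,0,-1],[0,0,0,0,-1],[0,0,0,0,-1],[0,0,0,0,-1],[0,0,0,0,-1]],
  ],
  grip_force=20,
)

```text
time: 7.25
tool_pos: [0.4483, -0.3872, 0.005]
tool_rot: [0.82, 1.558, -0.167]
contact_force: [-0.5, 0.9, 0.3]
opening: 0.0538
```

```bash
python3 - <<'E'
from look import *
plan(robot.observe(),[(.45,-.387,.10,.583,.035),(.54,-.02,.16,.1,.042),(.5525,.2925,.12,-.199,.042)],grip=-1)
E
```

```text
[[-0.0316,0.0008,0.0005,0.0,-1],[-0.0317,0.0008,0.0005,0.0,-1],[-0.0316,0.0008,0.0006,0.0,-1],[-0.006,0.0278,-0.0256,2.8,-1],[-0.006,0.0265,-0.027,2.8,-1],[-0.006,0.0252,-0.0282,2.8,-1],[-0.006,0.0237,-0.0294,2.8,-1],[-0.0059,0.0223,-0.0305,2.8,-1],[-0.006,0.0208,-0.0316,2.7,-1],[-0.0059,0.0192,-0.0325,2.8,-1]]
[[-0.006,0.0176,-0.0334,2.7,-1],[-0.0059,0.0161,-0.0342,2.8,-1],[-0.006,0.0143,-0.035,2.7,-1],[0.0049,0.0054,-0.0387,2.1,-1],[0.0049,0.004,-0.0389,2.1,-1],[0.005,0.0025,-0.039,2.2,-1],[0.0049,0.0011,-0.0391,2.1,-1],[0.005,-0.0004,-0.0391,2.2,-1],[0.0049,-0.0019,-0.0391,2.1,-1],[0.005,-0.0033,-0.039,2.2,-1]]
[[0.0049,-0.0048,-0.0388,2.1,-1],[0,0,0,0,-1],[0,0,0,0,-1],[0,0,0,0,-1],[0,0,0,0,-1],[0,0,0,0,-1],[0,0,0,0,-1],[0,0,0,0,-1],[0,0,0,0,-1],[0,0,0,0,-1]]
```

>>> play_rows(
  moves=[
    [[-0.032,0.001,0,0,-1],[-0.032,0.001,0,0,-1],[-0.032,0.001,0,0,-1],[-0.006,0.028,-0.026,2.8,-1],[-0.006,0.026,-0.027,2.8,-1],[-0.006,0.025,-0.028,2.8,-1],[-0.006,0.024,-0.029,2.8,-1],[-0.006,0.022,-0.03,2.8,-1],[-0.006,0.021,-0.032,2.7,-1],[-0.006,0.019,-0.032,2.8,-1]],
  ],
)

```text
time: 8.25
tool_pos: [0.5143, -0.1253, 0.1473]
tool_rot: [1.259, 1.559, -0.091]
contact_force: [0.6, -0.2, -1.0]
opening: 0.0541
```

>>> play_rows(
  moves=[
    [[-0.006,0.018,-0.033,2.7,-1],[-0.006,0.016,-0.034,2.8,-1],[-0.006,0.014,-0.035,2.7,-1],[0.005,0.005,-0.039,2.1,-1],[0.005,0.004,-0.039,2.1,-1],[0.005,0.002,-0.039,2.2,-1],[0.005,0.001,-0.039,2.1,-1],[0.005,0,-0.039,2.2,-1],[0.005,-0.002,-0.039,2.1,-1],[0,0,0,0,-1]],
  ],
)

```text
time: 9.25
tool_pos: [0.5607, 0.2365, 0.136]
tool_rot: [1.694, 1.555, -0.036]
contact_force: [0.2, -0.1, -1.0]
opening: 0.0542
```

```bash
python3 - <<'E'
from look import *
s=robot.observe();print(tool(s)[1].round(3),s['opening'],s['qpos'].round(2))
plan(s,[(.5525,.2925,.09,-.199,.03)],grip=-1)
E
```

```text
[[ 0.015  0.987 -0.158]
 [-0.001 -0.158 -0.987]
 [-1.     0.015 -0.002]] 0.05415511476103217 [ 0.28  0.57  1.42 -0.01  1.14  0.44]
[[0.0153,-0.0059,-0.018,0.8,-1],[0.0153,-0.0061,-0.0179,0.8,-1],[0.0153,-0.0064,-0.0178,0.7,-1],[0,0,0,0,-1],[0,0,0,0,-1],[0,0,0,0,-1],[0,0,0,0,-1],[0,0,0,0,-1],[0,0,0,0,-1],[0,0,0,0,-1]]
```

>>> play_rows(
  moves=[
    [[0.015,-0.006,-0.018,0.8,-1],[0.015,-0.006,-0.018,0.8,-1],[0.015,-0.006,-0.018,0.8,-1],[0,0,0,0,-1],[0,0,0,0,-1],[0,0,0,0,-1],[0,0,0,0,-1],[0,0,0,0,-1],[0,0,0,0,-1],[0,0,0,0,-1]],
  ],
)

```text
time: 10.25
tool_pos: [0.5546, 0.2898, 0.0921]
tool_rot: [1.662, 1.552, -0.11]
contact_force: [0.1, -0.1, -0.9]
opening: 0.0543
```

```bash
python3 - <<'E'
from look import *
s,c,im=look('f_wrist');print(tool(s)[1].round(3))
sc=robot.read_camera('scene')[:,:,::-1]; cv2.imwrite('pics/f_scene.png',sc)
plan(s,[(.5525,.2925,.06,-.199,.01),(.5525,.2925,.024,-.199,.01)],grip=-1)
E
```

```text
10.25 [0.5546 0.2898 0.0921] -0.201 [ 0.36  0.64  1.42 -0.01  1.07  0.57]
[[ 0.019  0.98  -0.2  ]
 [-0.002 -0.2   -0.98 ]
 [-1.     0.019 -0.002]]
[[0.008,-0.0008,-0.0005,-0.0,-1],[0.008,-0.0008,-0.0005,-0.0,-1],[0.008,-0.0008,-0.0006,-0.1,-1],[0.008,-0.0008,-0.0005,-0.0,-1],[0.009,-0.0002,0.0,-0.0,-1],[0.009,-0.0001,0.0,-0.0,-1],[0.009,-0.0002,0.0,-0.0,-1],[0.009,-0.0001,0.0,-0.0,-1],[0,0,0,0,-1],[0,0,0,0,-1]]
```

View pics/f_wrist.png

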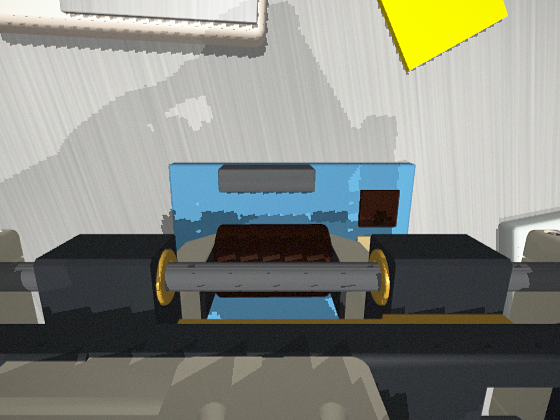

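```bash
python3 - <<'E'
from h import *
c=np.load('f_wrist.npy',allow_pickle=True).item(); im=cv2.imread('pics/f_wrist.png')
hsv=cv2.cvtColor(im,cv2.COLOR_BGR2HSV)
b=cv2.inRange(hsv,(95,80,50),(115,255,255)); b[232:]=0
b=cv2.morphologyEx(b,cv2.MORPH_CLOSE,np.ones((3,3)))
n,l,st,_=cv2.connectedComponentsWithStats(b); m=(l==l[200,200]).astype(np.uint8)
cnt=max(cv2.findContours(m,0,1)[0],key=cv2.contourArea)
h=cv2.convexHull(cnt)
d=np.array([cv2.pointPolygonTest(h,(float(a),float(q)),True) for a,q in cnt[:,0]]);cnt=cnt[(d<2)&(cnt[:,0,1]<228)]
x,s,r=fitboard(c,cnt,[.54,.23,-.2]);print(len(cnt),'board',x.round(4),s)
# stop top-face front corners
for q in((219,192),(315,192)):
    P=ray(c,q,.04); cc,ss=np.cos(x[2]),np.sin(x[2]); print((np.array([[cc,ss],[-ss,cc]])@(P[:2]-x[:2])).round(4))
vis=im.copy();B=lambda p:place(np.array(p),x[0],x[1],0,x[2])
P=B([[-.033,.084,.04],[.033,.084,.04],[.033,.1,.04],[-.033,.1,.04]])
cv2.polylines(vis,[np.round(proj(c,P)*16).astype(np.int32)],True,(255,0,255),1,shift=4)
P=B([[-.075,-.1,.012],[.115,-.1,.012],[.115,.1,.012],[-.075,.1,.012]])
cv2.polylines(vis,[np.round(proj(c,P)*16).astype(np.int32)],True,(0,255,0),1,shift=4)
cv2.imwrite('pics/z7.png',cv2.resize(vis[140:260,150:430],None,fx=2.8,fy=2.8))
print(B([[0,.065,0],[0,.027,0],[0,-.011,0],[0,-.042,0]]).round(4))
E
```

```text
370 board [ 0.5398  0.2306 -0.2019] 0.0005297055038128072
[-0.0325  0.0836]
[0.0335 0.0834]
[[0.5529 0.2943 0.    ]
 [0.5453 0.2571 0.    ]
 [0.5376 0.2198 0.    ]
 [0.5314 0.1895 0.    ]]
```

View pics/z7.png

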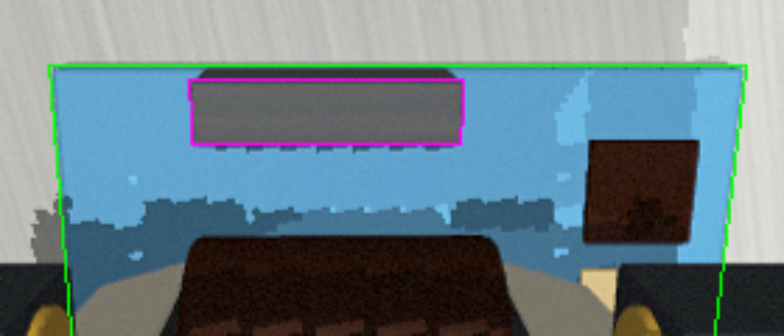

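>>> play_rows(
  moves=[
    [[0.01,-0.0005,-0.001,0,-1],[0.01,-0.0005,-0.001,0,-1],[0.01,-0.0005,-0.001,0,-1],[0.01,-0.0005,-0.001,0,-1],[0.01,0,0,0,-1],[0.01,0,0,0,-1],[0.005,0,0,0,-1],[0,0,0,0,-1],[0,0,0,0,-1],[0,0,0,0,-1]],
  ],
)

```text
time: 11.35
tool_pos: [0.5533, 0.2927, 0.0194]
tool_rot: [1.369, 1.555, -0.402]
contact_force: [-0.3, 0.2, -0.8]
opening: 0.0538
```

```bash
python3 - <<'E'
from look import *
s=robot.observe();p,R=tool(s);print(R.round(3),p.round(4),jyaw(R));print((R.T@(np.array([.5533,.2938,.0175])-p)).round(4))
E
```

```text
[[ 0.014  0.98  -0.199]
 [-0.006 -0.199 -0.98 ]
 [-1.     0.015  0.003]] [0.5533 0.2927 0.0194] -0.2002491894267619
[ 0.0019 -0.0002 -0.0011]
```

>>> play_rows(
  moves=[
    [[0.001,0,-0.001,0,-1],[0.001,0,0,0,-1],[0,0,0,0,-1],[0,0,0,0,-1],[0,0,0,0,0.25],[0,0,0,0,0.4],[0,0,0,0,0.5],[0,0,0,0,0.5],[0,0,0,0,0.5],[0,0,0,0,0.5]],
  ],
)

```text
time: 12.35
tool_pos: [0.5546, 0.2944, 0.0191]
tool_rot: [1.496, 1.552, -0.274]
contact_force: [0.1, 0.7, 0.3]
opening: 0.0689
```

```bash
python3 - <<'E'
from look import *
s,c,im=look('g_wrist');p,R=tool(s);print(R.round(3),s['contact_force'],s['opening'])
sc=robot.read_camera('scene')[:,:,::-1]; cv2.imwrite('pics/g_scene.png',cv2.resize(sc[230:410,240:440],None,fx=3,fy=3))
plan(s,[(*p[:2],.12,-.2,.03)],grip=.6)
E
```

```text
12.35 [0.5546 0.2944 0.0191] -0.2 [ 0.37  0.74  1.47 -0.01  0.93  0.58]
[[ 0.018  0.98  -0.198]
 [-0.005 -0.198 -0.98 ]
 [-1.     0.018  0.001]] [0.11747517 0.6636075  0.2811647 ] 0.06885517946149296
[[-0.0252,0.0005,0.0,0.0,0.6],[-0.0252,0.0005,0.0,0.0,0.6],[-0.0252,0.0004,0.0001,0.0,0.6],[-0.0253,0.0005,0.0,0.0,0.6],[0,0,0,0,0.6],[0,0,0,0,0.6],[0,0,0,0,0.6],[0,0,0,0,0.6],[0,0,0,0,0.6],[0,0,0,0,0.6]]
```

View pics/g_wrist.png

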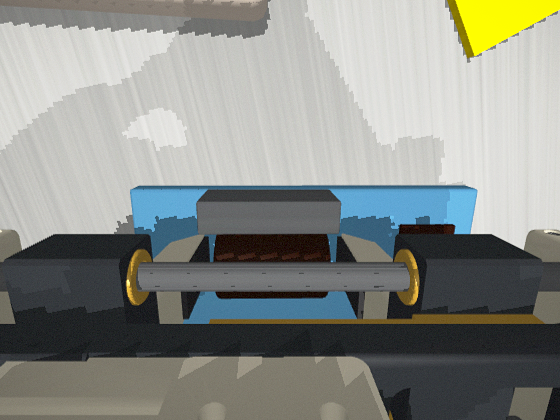

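View pics/g_scene.png

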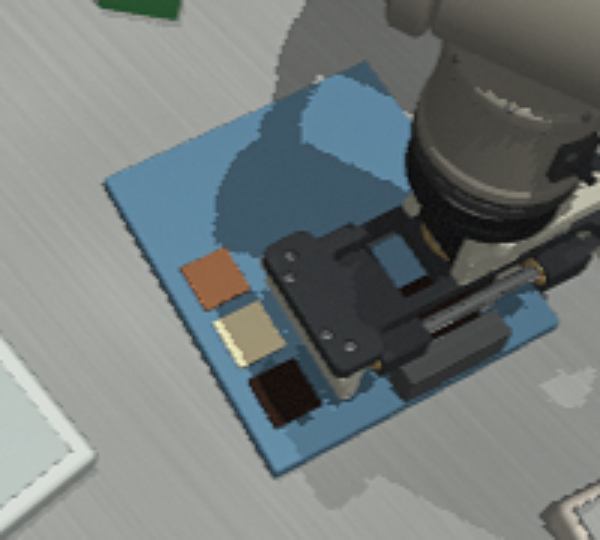

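>>> play_rows(
  moves=[
    [[-0.02,0.0005,0,0,0.5],[-0.025,0.0005,0,0,0.5],[-0.025,0.0005,0,0,0.6],[-0.025,0.0005,0,0,0.8],[-0.03,0,0.02,0,1],[-0.02,0,0.04,-2,1],[0,0,0,0,1],[0,0,0,0,1],[0,0,0,0,1],[0,0,0,0,1]],
  ],
)

```text
time: 13.45
tool_pos: [0.5409, 0.2352, 0.1677]
tool_rot: [1.329, 1.555, -0.404]
contact_force: [-0.6, 0.2, -0.3]
opening: 0.0919
```

```bash
python3 - <<'E'
from look import *
s,c,im=look('h_wrist');p,R=tool(s);print(R.round(3),s['opening'])
sc=robot.read_camera('scene')[:,:,::-1]; cv2.imwrite('pics/h_scene.png',sc)
cv2.imwrite('pics/h_both.png',np.hstack([im[60:330,140:420],sc[200:470,200:480]][:1]+[cv2.resize(sc[240:400,265:435],(287,270))]))
plan(s,[(.53,.02,.20,0,.043),(.4527,-.2165,.18,.131,.043)])
E
```

```text
13.45 [0.5409 0.2352 0.1677] -0.163 [ 0.29  0.5   1.44 -0.01  1.19  0.45]
[[ 0.015  0.987 -0.162]
 [-0.006 -0.162 -0.987]
 [-1.     0.015  0.004]] 0.09188921901254125
[[-0.0052,0.0041,0.0357,-1.6,1.0],[-0.0052,0.0031,0.0358,-1.5,1.0],[-0.0052,0.0022,0.0359,-1.6,1.0],[-0.0052,0.0011,0.0359,-1.5,1.0],[-0.0052,0.0002,0.0359,-1.6,1.0],[-0.0051,-0.0008,0.036,-1.5,1.0],[0.0034,-0.0129,0.0394,-1.3,1.0],[0.0034,-0.0138,0.0391,-1.2,1.0],[0.0034,-0.0146,0.0388,-1.3,1.0],[0.0034,-0.0155,0.0384,-1.2,1.0]]
[[0.0034,-0.0163,0.0381,-1.3,1.0],[0.0033,-0.0171,0.0378,-1.2,1.0],[0,0,0,0,1.0],[0,0,0,0,1.0],[0,0,0,0,1.0],[0,0,0,0,1.0],[0,0,0,0,1.0],[0,0,0,0,1.0],[0,0,0,0,1.0],[0,0,0,0,1.0]]
```

View pics/h_both.png

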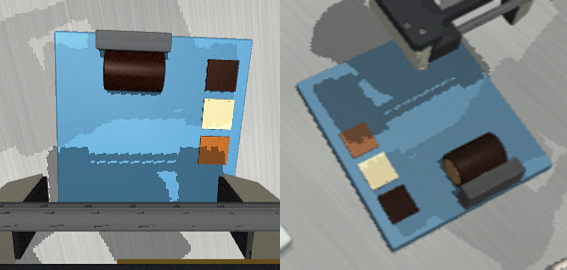

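The dark roll lies on the board close against the stop. I'll measure it, then go to the white roll.

```bash
cat >> look.py <<'E'
BP=np.array([.540,.230,-.2015])
def tob(xy,yaw=0,bp=BP):
    c,s=np.cos(bp[2]),np.sin(bp[2]); q=np.array([[c,s],[-s,c]])@(np.array(xy)[:2]-bp[:2]); return q.round(4),round(float(yaw-bp[2]),3)
E
python3 - <<'E'
from look import *
c=np.load('h_wrist.npy',allow_pickle=True).item(); im=cv2.imread('pics/h_wrist.png')
x=roll(c,im,(274,131),'dark',yaws=[-.2],name='z8',z=.03);print(tob(x,x[2]))
E
```

```text
dark [ 0.555   0.2938 -0.2001] iou 0.963 2491
(array([0.0019, 0.0655]), 0.001)
```

View pics/z8.png

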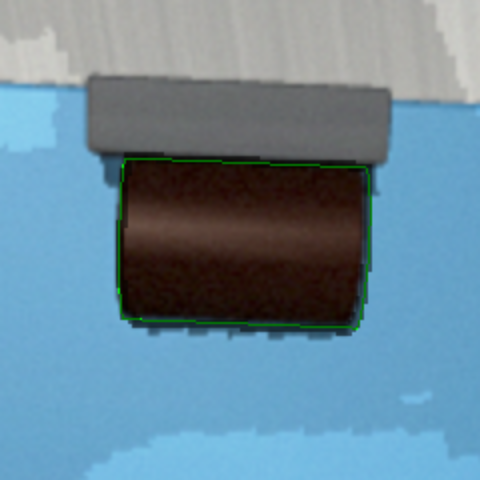

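>>> play_rows(
  moves=[
    [[-0.005,0.004,0.036,-1.6,1],[-0.005,0.003,0.036,-1.5,1],[-0.005,0.002,0.036,-1.6,1],[-0.005,0.001,0.036,-1.5,1],[-0.005,0,0.036,-1.6,1],[-0.005,-0.001,0.036,-1.5,1],[0.003,-0.013,0.039,-1.3,1],[0.003,-0.014,0.039,-1.3,1],[0.003,-0.015,0.039,-1.3,1],[0.003,-0.015,0.038,-1.2,1]],
  ],
)

```text
time: 14.55
tool_pos: [0.4804, -0.1427, 0.1818]
tool_rot: [0.873, 1.562, -0.583]
contact_force: [0.9, -1.1, 0.2]
opening: 0.0919
```

>>> play_rows(
  moves=[
    [[0.003,-0.016,0.038,-1.3,1],[0.003,-0.017,0.038,-1.2,1],[0,0,0,0,1],[0,0,0,0,1],[0.02,0,0,0,1],[0.02,0,0,0,1],[0.01,0,0,0,1],[0,0,0,0,1],[0,0,0,0,1],[0,0,0,0,1]],
  ],
)

```text
time: 15.55
tool_pos: [0.4584, -0.2242, 0.1226]
tool_rot: [0.884, 1.564, -0.524]
contact_force: [0.1, -0.2, 0.3]
opening: 0.0919
```

```bash
python3 - <<'E'
from look import *
s,c,im=look('i_wrist');p,R=tool(s);print(R.round(3))
uv=proj(c,[[.4527,-.2165,.018]])[0];print(uv)
x=roll(c,im,uv,'white',yaws=[.13],name='z9')
print((R.T@(np.array([x[0],x[1],0])-p)).round(4))
plan(s,[(x[0],x[1],.07,x[2],.03),(x[0],x[1],.006,x[2],.02)])
E
```

```text
15.55 [ 0.4584 -0.2242  0.1226] 0.162 [-0.61  0.42  1.72  0.    0.99 -0.77]
[[ 0.006  0.987  0.161]
 [-0.003  0.161 -0.987]
 [-1.     0.005  0.004]]
[265.91497102 194.10928621]
white [ 0.4529 -0.2174  0.1335] iou 0.969 2709
[ 0.1225 -0.005  -0.0081]
[[0.0263,-0.0023,-0.0039,0.8,1.0],[0.0262,-0.0024,-0.0038,0.8,1.0],[0.016,-0.0001,-0.0001,0.0,1.0],[0.016,-0.0001,-0.0001,0.0,1.0],[0.016,-0.0,-0.0001,0.0,1.0],[0.016,-0.0001,-0.0,0.0,1.0],[0,0,0,0,1.0],[0,0,0,0,1.0],[0,0,0,0,1.0],[0,0,0,0,1.0]]
```

View pics/i_wrist.png

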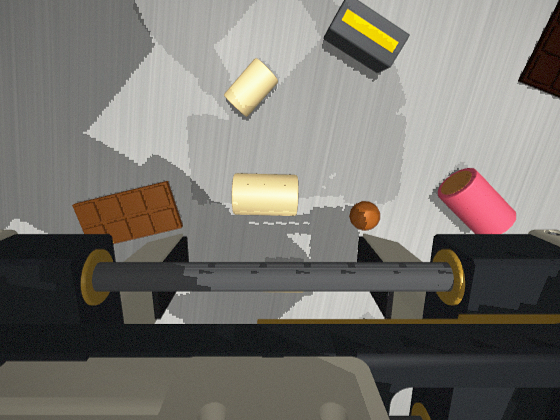

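>>> play_rows(
  moves=[
    [[0,-0.0025,-0.004,0.8,0.55],[0,-0.0025,-0.004,0.8,0.55],[0.025,-0.001,-0.001,0,0.55],[0.025,-0.001,0,0,0.55],[0.02,-0.001,0,0,0.55],[0.015,-0.001,0,0,0.55],[0,0,0,0,0.55],[0,0,0,0,0.55],[0,0,0,0,0.55],[0,0,0,0,0.55]],
  ],
)

```text
time: 16.6
tool_pos: [0.4502, -0.2172, 0.0412]
tool_rot: [0.879, 1.553, -0.565]
contact_force: [0.4, 0.1, 0.3]
opening: 0.0711
```

```bash
python3 - <<'E'
from look import *
s,c,im=look('j_wrist');p,R=tool(s);print(R.round(3),s['opening'])
print((R.T@(np.array([.4529,-.2174,.005])-p)).round(4))
E
```

```text
16.6 [ 0.4502 -0.2172  0.0412] 0.127 [-0.6   0.52  1.83  0.    0.76 -0.73]
[[ 0.015  0.992  0.127]
 [-0.01   0.127 -0.992]
 [-1.     0.014  0.012]] 0.07105760007094442
[0.0363 0.0021 0.0001]
```

View pics/j_wrist.png

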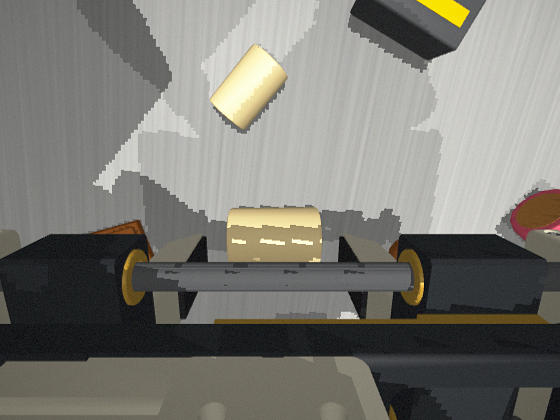

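>>> play_rows(
  moves=[
    [[0.012,0.001,0,-0.4,0.55],[0.012,0.001,0,0,0.55],[0.012,0,0,0,0.55],[0,0,0,0,0.55],[0,0,0,0,0.55],[0,0,0,0,-1],[0,0,0,0,-1],[0,0,0,0,-1],[0,0,0,0,-1],[0,0,0,0,-1]],
  ],
  grip_force=20,
)

```text
time: 17.65
tool_pos: [0.4539, -0.2177, 0.0033]
tool_rot: [0.869, 1.55, -0.567]
contact_force: [-0.4, -0.5, -1.9]
opening: 0.0538
```

```bash
python3 - <<'E'
from look import *
s,c,im=look('k_wrist');p,R=tool(s);print(R.round(3),s['opening'])
print((R.T@(np.array([.4529,-.2174,.018])-p)).round(4))
plan(s,[(p[0],p[1],.10,.13,.033),(.53,0,.16,-.05,.042),(.5453,.2564,.13,-.2015,.042)],grip=-1)
E
```

```text
17.65 [ 0.4539 -0.2177  0.0033] 0.135 [-0.6   0.59  1.85  0.    0.68 -0.74]
[[ 0.018  0.991  0.134]
 [-0.011  0.134 -0.991]
 [-1.     0.016  0.014]] 0.05377610612472313
[-0.0147 -0.0007 -0.0003]
[[-0.0322,0.0005,0.0004,0.1,-1],[-0.0322,0.0005,0.0005,0.1,-1],[-0.0323,0.0005,0.0004,0.1,-1],[-0.0102,0.0174,-0.0342,1.7,-1],[-0.0102,0.0164,-0.0347,1.7,-1],[-0.0102,0.0154,-0.0352,1.7,-1],[-0.0102,0.0143,-0.0356,1.7,-1],[-0.0101,0.0133,-0.0361,1.7,-1],[-0.0102,0.0122,-0.0364,1.8,-1],[0.0039,0.0003,-0.0367,1.2,-1]]
[[0.0039,-0.0005,-0.0367,1.2,-1],[0.0039,-0.0013,-0.0367,1.3,-1],[0.0039,-0.0021,-0.0367,1.2,-1],[0.0039,-0.0029,-0.0366,1.3,-1],[0.004,-0.0037,-0.0366,1.2,-1],[0.0039,-0.0045,-0.0365,1.3,-1],[0,0,0,0,-1],[0,0,0,0,-1],[0,0,0,0,-1],[0,0,0,0,-1]]
```

View pics/k_wrist.png

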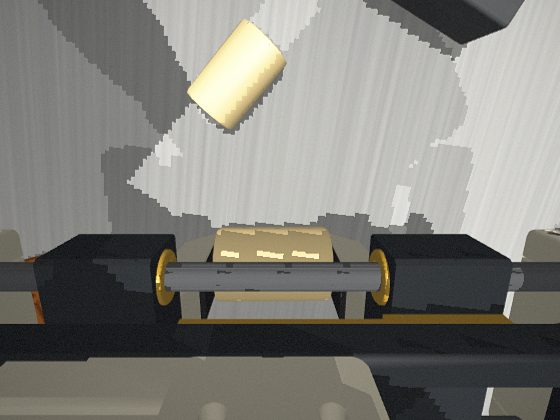

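The white roll is gripped, with the opening at 53.8 mm. Lifting and carrying it to the board.

>>> play_rows(
  moves=[
    [[-0.032,0,0,0,-1],[-0.032,0,0,0,-1],[-0.032,0,0,0,-1],[-0.01,0.017,-0.034,1.7,-1],[-0.01,0.016,-0.035,1.7,-1],[-0.01,0.015,-0.035,1.7,-1],[-0.01,0.014,-0.036,1.7,-1],[-0.01,0.013,-0.036,1.7,-1],[-0.01,0.012,-0.036,1.8,-1],[0.004,0,-0.037,1.2,-1]],
  ],
)

```text
time: 18.7
tool_pos: [0.5315, 0.0424, 0.1616]
tool_rot: [1.196, 1.546, -0.459]
contact_force: [0.8, -0.2, -0.5]
opening: 0.0542
```

>>> play_rows(
  moves=[
    [[0.004,0,-0.037,1.2,-1],[0.004,-0.001,-0.037,1.3,-1],[0.004,-0.002,-0.037,1.2,-1],[0.004,-0.003,-0.037,1.3,-1],[0.004,-0.004,-0.037,1.2,-1],[0.004,-0.004,-0.037,1.3,-1],[0,0,0,0,-1],[0,0,0,0,-1],[0,0,0,0,-1],[0,0,0,0,-1]],
  ],
)

```text
time: 19.7
tool_pos: [0.547, 0.277, 0.1337]
tool_rot: [1.304, 1.547, -0.482]
contact_force: [-0.3, -0.8, -0.3]
opening: 0.0538
```

```bash
python3 - <<'E'
from look import *
s=robot.observe();p,R=tool(s);print(R.round(3),s['opening'])
plan(s,[(.5453,.2564,.07,-.2015,.02)],grip=-1)
E
```

```text
[[ 0.021  0.977 -0.214]
 [-0.011 -0.214 -0.977]
 [-1.     0.023  0.006]] 0.05380939882689363
[[0.016,0.0003,0.005,-0.2,-1],[0.016,0.0003,0.005,-0.2,-1],[0.016,0.0003,0.005,-0.2,-1],[0.0159,0.0002,0.0051,-0.2,-1],[0,0,0,0,-1],[0,0,0,0,-1],[0,0,0,0,-1],[0,0,0,0,-1],[0,0,0,0,-1],[0,0,0,0,-1]]
```

>>> play_rows(
  moves=[
    [[0.01,0,0.007,-0.2,-1],[0.015,0,0.007,-0.2,-1],[0.015,0,0.006,-0.2,-1],[0.015,0,0,-0.2,-1],[0.01,0,0,0,-1],[0,0,0,0,-1],[0,0,0,0,-1],[0,0,0,0,-1],[0,0,0,0,-1],[0,0,0,0,-1]],
  ],
)

```text
time: 20.7
tool_pos: [0.5454, 0.248, 0.0673]
tool_rot: [1.331, 1.544, -0.448]
contact_force: [0.0, -0.5, -1.4]
opening: 0.0538
```

```bash
python3 - <<'E'
from look import *
s,c,im=look('l_wrist');p,R=tool(s);print(R.round(3),s['opening'])
print((R.T@(np.array([.5453,.2564,.0175])-p)).round(4))
E
```

```text
20.7 [0.5454 0.248  0.0673] -0.208 [ 0.31  0.63  1.52 -0.02  0.97  0.53]
[[ 0.024  0.978 -0.206]
 [-0.012 -0.206 -0.978]
 [-1.     0.026  0.006]] 0.05377676346765807
[ 0.0497 -0.0032 -0.0085]
```

View pics/l_wrist.png

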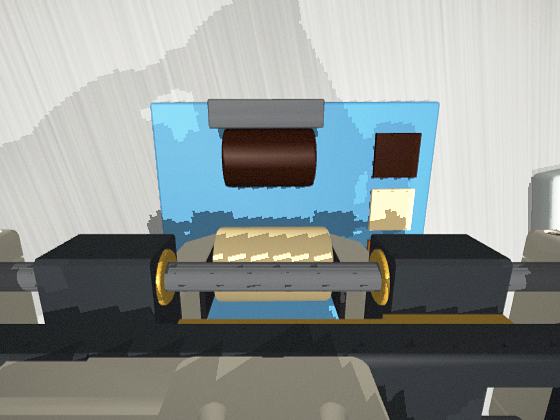

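>>> play_rows(
  moves=[
    [[0,-0.001,-0.0045,0.2,-1],[0,-0.001,-0.004,0.2,-1],[0.01,-0.0005,0,0,-1],[0.012,-0.0005,0,0,-1],[0.012,0,0,0,-1],[0.01,0,0,0,-1],[0.005,0,0,0,-1],[0,0,0,0,-1],[0,0,0,0,-1],[0,0,0,0,-1]],
  ],
)

```text
time: 21.75
tool_pos: [0.5454, 0.2579, 0.0145]
tool_rot: [1.361, 1.544, -0.424]
contact_force: [-1.1, 0.1, 2.8]
opening: 0.0542
```

```bash
python3 - <<'E'
from look import *
s=robot.observe();p,R=tool(s);print(R.round(3),s['opening'],p.round(4))
print((R.T@(np.array([.5453,.2564,.0165])-p)).round(4))
c=np.load('l_wrist.npy',allow_pickle=True).item(); im=cv2.imread('pics/l_wrist.png')
x=roll(c,im,(269,158),'dark',yaws=[-.2],name='z10',z=.03);print(tob(x,x[2]))
for q in((208,127),(324,127)): print(tob(ray(c,q,.04)))
E
```

```text
[[ 0.024  0.977 -0.213]
 [-0.011 -0.213 -0.977]
 [-1.     0.026  0.006]] 0.054172644182676755 [0.5454 0.2579 0.0145]
[-0.002   0.0002  0.0015]
dark [ 0.5541  0.2941 -0.2076] iou 0.946 5254
(array([0.001 , 0.0656]), -0.006)
(array([-0.0334,  0.0848]), 0.202)
(array([0.0332, 0.0845]), 0.202)
```

>>> play_rows(
  moves=[
    [[0,0,0,0,0.22],[0,0,0,0,0.3],[0,0,0,0,0.4],[0,0,0,0,0.5],[0,0,0,0,0.5],[-0.02,0.0005,0,0,0.5],[-0.025,0.0005,0,0,0.5],[-0.025,0.0005,0,0,0.6],[-0.03,0.0005,0,0,0.8],[-0.03,0,0.02,0,1]],
  ],
)

```text
time: 22.75
tool_pos: [0.5376, 0.2393, 0.1424]
tool_rot: [0.996, 1.551, -0.788]
contact_force: [1.0, 0.0, 1.0]
opening: 0.0849
```

>>> play_rows(
  moves=[
    [[-0.01,0,0.03,0,1],[0,0,0.02,0,1],[0,0,0,0,1],[0,0,0,0,1],[0,0,0,0,1],[0,0,0,0,1],[0,0,0,0,1],[0,0,0,0,1],[0,0,0,0,1],[0,0,0,0,1]],
  ],
)

```text
time: 23.75
tool_pos: [0.5285, 0.1916, 0.1571]
tool_rot: [1.28, 1.546, -0.502]
contact_force: [0.4, -0.3, 0.3]
opening: 0.092
```

```bash
python3 - <<'E'
from look import *
s,c,im=look('m_wrist');p,R=tool(s);print(R.round(3),s['opening'])
sc=robot.read_camera('scene')[:,:,::-1]; cv2.imwrite('pics/m_scene.png',sc)
for k,y in(('dark',.065),('white',.027)):
    P=place(np.array([[0,y,.03]]),BP[0],BP[1],0,BP[2]); uv=proj(c,P)[0]; x=roll(c,im,uv,k,yaws=[-.2],z=.03,name='z11'+k);print(uv.round(),tob(x,x[2]))
# milk from scene
cs=robot.get_calibration('scene'); x=roll(cs,sc,(162,136),'milk',yaws=[-.55,.5,1.2],name='z12')
plan(s,[(.54,.02,.22,-.3,.043),(.585,-.355,.20,-.547,.043)])
E
```

```text
23.75 [0.5285 0.1916 0.1571] -0.211 [ 0.22  0.46  1.54 -0.02  1.12  0.44]
[[ 0.022  0.978 -0.21 ]
 [-0.012 -0.21  -0.978]
 [-1.     0.024  0.007]] 0.09204526711240939
dark [ 0.5555  0.2958 -0.2051] iou 0.636 4784
[271.  77.] (array([0.002 , 0.0675]), -0.004)
white [ 0.5465  0.2578 -0.2112] iou 0.972 2672
[272. 124.] (array([0.0008, 0.0285]), -0.01)
milk [ 0.5853 -0.355  -0.5374] iou 0.936 388
[[-0.0121,0.0097,0.0332,1.0,1.0],[-0.0121,0.0103,0.033,1.0,1.0],[-0.0121,0.0109,0.0328,1.0,1.0],[-0.0121,0.0115,0.0326,1.0,1.0],[-0.0122,0.012,0.0324,1.1,1.0],[0.0028,0.017,0.0383,1.6,1.0],[0.0028,0.0181,0.0378,1.6,1.0],[0.0028,0.0192,0.0373,1.6,1.0],[0.0028,0.0202,0.0368,1.6,1.0],[0.0028,0.0212,0.0362,1.5,1.0]]
[[0.0029,0.0221,0.0356,1.6,1.0],[0.0028,0.0231,0.035,1.5,1.0],[0.0029,0.0241,0.0343,1.6,1.0],[0.0028,0.025,0.0336,1.5,1.0],[0,0,0,0,1.0],[0,0,0,0,1.0],[0,0,0,0,1.0],[0,0,0,0,1.0],[0,0,0,0,1.0],[0,0,0,0,1.0]]
```

View pics/m_wrist.png

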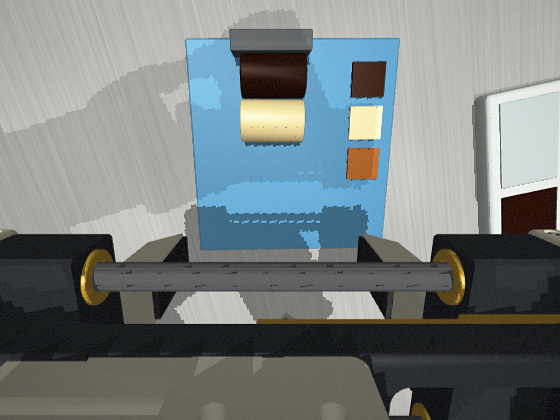

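View pics/m_scene.png

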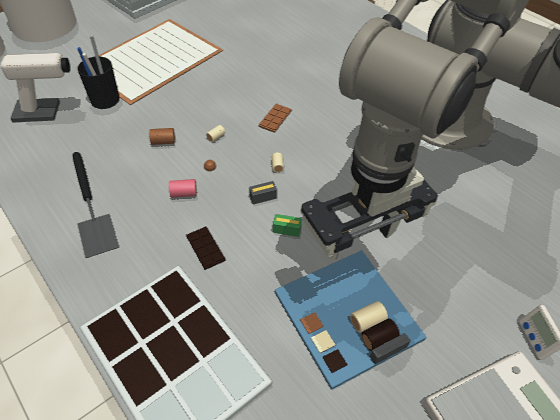

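>>> play_rows(
  moves=[
    [[-0.012,0.01,0.033,1,1],[-0.012,0.01,0.033,1,1],[-0.012,0.011,0.033,1,1],[-0.012,0.012,0.033,1,1],[-0.012,0.012,0.032,1,1],[0.003,0.017,0.038,1.6,1],[0.003,0.018,0.038,1.6,1],[0.003,0.019,0.037,1.6,1],[0.003,0.02,0.037,1.6,1],[0.003,0.021,0.036,1.6,1]],
  ],
)

```text
time: 24.85
tool_pos: [0.5663, -0.1973, 0.2113]
tool_rot: [1.563, 1.542, -0.446]
contact_force: [0.8, 1.0, 0.0]
opening: 0.0915
```

>>> play_rows(
  moves=[
    [[0.003,0.022,0.036,1.6,1],[0.003,0.023,0.035,1.5,1],[0.003,0.024,0.034,1.6,1],[0.003,0.024,0.034,1.5,1],[0,0,0,0,1],[0.02,0,0,0,1],[0.02,0,0,0,1],[0.02,0,0,0,1],[0,0,0,0,1],[0,0,0,0,1]],
  ],
)

```text
time: 25.85
tool_pos: [0.5845, -0.3775, 0.1387]
tool_rot: [1.667, 1.541, -0.463]
contact_force: [0.0, 0.5, 0.9]
opening: 0.0919
```

```bash
python3 - <<'E'
from look import *
s,c,im=look('n_wrist');p,R=tool(s);print(R.round(3))
uv=proj(c,[[.5853,-.355,.018]])[0];print(uv)
x=roll(c,im,uv,'milk',yaws=[-.54],name='z13')
print((R.T@(np.array([x[0],x[1],.005])-p)).round(4))
E
```

```text
25.85 [ 0.5845 -0.3775  0.1387] -0.559 [-0.69  0.71  1.14  0.01  1.26 -0.13]
[[ 0.026  0.847 -0.53 ]
 [-0.013 -0.53  -0.848]
 [-1.     0.029 -0.003]]
[255.40757692 179.64601894]
milk [ 0.5855 -0.3595 -0.5717] iou 0.973 2459
[ 0.1334 -0.0126 -0.0155]
```

View pics/n_wrist.png

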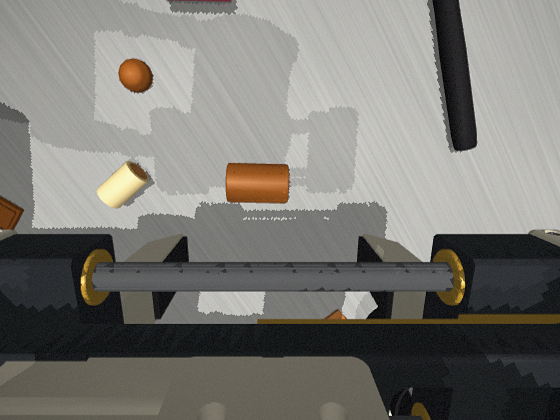

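>>> play_rows(
  moves=[
    [[0,-0.005,-0.008,0.4,1],[0,-0.005,-0.008,0.4,1],[0.02,-0.001,0,0,1],[0.025,-0.001,0,0,1],[0.025,-0.001,0,0,1],[0.02,0,0,0,1],[0.01,0,0,0,1],[0,0,0,0,1],[0,0,0,0,1],[0,0,0,0,1]],
  ],
)

```text
time: 26.9
tool_pos: [0.591, -0.3532, 0.0477]
tool_rot: [1.637, 1.524, -0.505]
contact_force: [-0.1, -0.0, 0.4]
opening: 0.0917
```

```bash
python3 - <<'E'
from look import *
s,c,im=look('o_wrist');p,R=tool(s);print(R.round(3))
print((R.T@(np.array([.5855,-.3595,.005])-p)).round(4))
E
```

```text
26.9 [ 0.591  -0.3532  0.0477] -0.572 [-0.65  0.78  1.28  0.01  1.04 -0.09]
[[ 0.041  0.84  -0.541]
 [-0.023 -0.54  -0.841]
 [-0.999  0.047 -0.003]]
[ 0.0426 -0.0032  0.0084]
```

View pics/o_wrist.png

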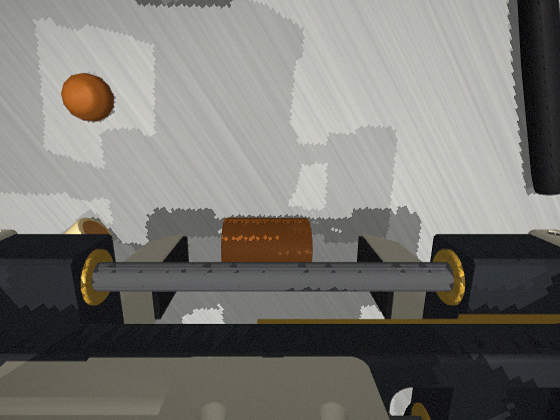

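>>> play_rows(
  moves=[
    [[-0.04,0,0,0,1],[-0.04,0,0,0,1],[-0.04,0,0,0,1],[0,0,0,0,1],[0,0,0,0,1],[0,0,0,0,1],[0,0,0,0,1],[0,0,0,0,1],[0,0,0,0,1],[0,0,0,0,1]],
  ],
)

```text
time: 27.95
tool_pos: [0.5855, -0.3506, 0.1728]
tool_rot: [1.635, 1.523, -0.508]
contact_force: [-1.3, 0.5, -0.6]
opening: 0.0918
```

```bash
python3 - <<'E'
from look import *
s=robot.observe();p,R=tool(s);print(R.round(4),p.round(4),s['qpos'].round(3),s['qpos'][[1,2,4]].sum()-np.pi)
print((R.T@(np.array([.5855,-.3595,.005])-p)).round(4))
E
```

```text
[[ 0.0417  0.8395 -0.5417]
 [-0.0232 -0.5412 -0.8406]
 [-0.9989  0.0476 -0.0031]] [ 0.5855 -0.3506  0.1728] [-0.655  0.648  1.165  0.007  1.282 -0.084] -0.0471805217693233
[ 0.1678 -0.0032  0.008 ]
```

>>> play_rows(
  moves=[
    [[0.012,0,0,0,1],[0.012,0,0,0,1],[0.012,0,0,0,1],[0.012,0,0,0,1],[0.012,0,0,0,1],[0.012,0,0,0,1],[0.012,0,0,0,1],[0.012,0,0,0,1],[0.012,0,0,0,1],[0,0,0,0,1]],
  ],
)

```text
time: 28.95
tool_pos: [0.5888, -0.3521, 0.0516]
tool_rot: [1.657, 1.529, -0.487]
contact_force: [1.2, -0.2, 0.1]
opening: 0.092
```

```bash
python3 - <<'E'
from look import *
s=robot.observe();p,R=tool(s);print(R.round(4),p.round(4),s['qpos'].round(3),s['qpos'][[1,2,4]].sum()-np.pi)
print((R.T@(np.array([.5855,-.3595,.005])-p)).round(4))
E
```

```text
[[ 0.0369  0.8397 -0.5418]
 [-0.0196 -0.5415 -0.8405]
 [-0.9991  0.0416 -0.0036]] [ 0.5888 -0.3521  0.0516] [-0.654  0.772  1.278  0.008  1.05  -0.085] -0.041215929482307345
[ 0.0466 -0.0007  0.0082]
```

>>> play_rows(
  moves=[
    [[0,0,0.008,0,0.6],[0.022,-0.001,0,0,0.6],[0.022,0,0,0,0.6],[0,0,0,0,0.6],[0,0,0,0,-1],[0,0,0,0,-1],[0,0,0,0,-1],[0,0,0,0,-1],[0,0,0,0,-1],[0,0,0,0,-1]],
  ],
  grip_force=20,
)

```text
time: 29.95
tool_pos: [0.5877, -0.3646, 0.0149]
tool_rot: [1.602, 1.516, -0.542]
contact_force: [-0.7, -0.6, -1.2]
opening: 0.0543
```

```bash
python3 - <<'E'
from look import *
s,c,im=look('p_wrist');p,R=tool(s);print(R.round(3),s['opening'],s['contact_force'].round(1))
print((R.T@(np.array([.5855,-.3595,.018])-p)).round(4))
plan(s,[(p[0],p[1],.11,-.57,.04),(.57,-.02,.15,-.3,.045),(.5377,.2191,.13,-.2015,.045)],grip=-1)
E
```

```text
29.95 [ 0.5877 -0.3646  0.0149] -0.573 [-0.67  0.82  1.3   0.01  0.97 -0.1 ]
[[ 0.047  0.839 -0.542]
 [-0.028 -0.541 -0.84 ]
 [-0.998  0.055 -0.002]] 0.054328720407159824 [-0.7 -0.6 -1.2]
[-0.0033 -0.0044 -0.0031]
[[-0.0316,0.0017,-0.0001,-0.1,-1],[-0.0317,0.0018,-0.0,-0.0,-1],[-0.0316,0.0017,-0.0001,-0.1,-1],[-0.0063,-0.0248,-0.0351,-1.9,-1],[-0.0063,-0.0236,-0.0359,-1.9,-1],[-0.0063,-0.0224,-0.0366,-1.9,-1],[-0.0063,-0.0212,-0.0374,-1.9,-1],[-0.0063,-0.0199,-0.0381,-2.0,-1],[-0.0063,-0.0186,-0.0387,-1.9,-1],[-0.0064,-0.0172,-0.0393,-2.0,-1]]
[[-0.0063,-0.0159,-0.0399,-1.9,-1],[0.0019,-0.0171,-0.0365,-0.9,-1],[0.002,-0.0165,-0.0368,-1.0,-1],[0.0019,-0.0159,-0.037,-0.9,-1],[0.002,-0.0153,-0.0373,-1.0,-1],[0.0019,-0.0146,-0.0376,-0.9,-1],[0.002,-0.014,-0.0377,-1.0,-1],[0,0,0,0,-1],[0,0,0,0,-1],[0,0,0,0,-1]]
```

View pics/p_wrist.png

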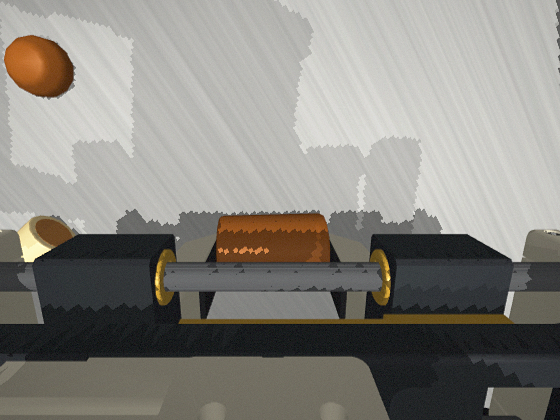

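>>> play_rows(
  moves=[
    [[0,0,0,0,0.4],[0,0,0,0,0.4],[0,-0.003,-0.003,0,0.4],[0.009,0,0,0,0.4],[0,0,0,0,-1],[0,0,0,0,-1],[0,0,0,0,-1],[0,0,0,0,-1],[0,0,0,0,-1],[0,0,0,0,-1]],
  ],
  grip_force=20,
)

```text
time: 31.0
tool_pos: [0.5876, -0.3604, 0.0056]
tool_rot: [1.601, 1.515, -0.542]
contact_force: [0.6, 0.4, 1.1]
opening: 0.0545
```

```bash
python3 - <<'E'
from look import *
s,c,im=look('q_wrist');p,R=tool(s);print(R.round(3),s['opening'],s['contact_force'].round(1))
print((R.T@(np.array([.5855,-.3595,.018])-p)).round(4))
plan(s,[(p[0],p[1],.11,-.57,.04),(.57,-.02,.15,-.3,.045),(.5377,.2191,.13,-.2015,.045)],grip=-1)
for i in range(4): robot.read_camera('side'); s=robot.observe(); print(s['tool_pos'].round(4),s['tool_rot'].round(4),tool(s)[1][2,1].round(4),s['qpos'].round(4))
E
```

```text
31.0 [ 0.5876 -0.3604  0.0056] -0.573 [-0.66  0.83  1.31  0.01  0.95 -0.1 ]
[[ 0.048  0.839 -0.542]
 [-0.029 -0.541 -0.84 ]
 [-0.998  0.056 -0.002]] 0.05445724939354562 [0.6 0.4 1.1]
[-0.0125 -0.0016  0.0004]
[[-0.0347,0.0019,-0.0001,-0.1,-1],[-0.0348,0.002,-0.0,-0.0,-1],[-0.0347,0.0019,-0.0001,-0.1,-1],[-0.0063,-0.0245,-0.0347,-1.9,-1],[-0.0063,-0.0233,-0.0354,-1.9,-1],[-0.0063,-0.0221,-0.0362,-1.9,-1],[-0.0063,-0.0209,-0.0369,-1.9,-1],[-0.0064,-0.0197,-0.0376,-2.0,-1],[-0.0063,-0.0183,-0.0383,-1.9,-1],[-0.0064,-0.0171,-0.0388,-2.0,-1]]
[[-0.0063,-0.0157,-0.0394,-1.9,-1],[0.0019,-0.0171,-0.0365,-0.9,-1],[0.0019,-0.0165,-0.0368,-0.9,-1],[0.0019,-0.0159,-0.037,-1.0,-1],[0.0019,-0.0153,-0.0373,-0.9,-1],[0.002,-0.0147,-0.0375,-1.0,-1],[0.0019,-0.014,-0.0378,-0.9,-1],[0,0,0,0,-1],[0,0,0,0,-1],[0,0,0,0,-1]]
[ 0.5876 -0.3604  0.0056] [ 1.6004  1.515  -0.543 ] 0.0557 [-0.6643  0.8254  1.3123  0.0083  0.9486 -0.0963]
[ 0.5876 -0.3604  0.0057] [ 1.6     1.5149 -0.5434] 0.0559 [-0.6643  0.8253  1.3122  0.0083  0.9486 -0.0963]
[ 0.5876 -0.3604  0.0056] [ 1.6007  1.515  -0.5428] 0.0558 [-0.6643  0.8254  1.3123  0.0083  0.9486 -0.0963]
[ 0.5876 -0.3603  0.0056] [ 1.6014  1.515  -0.542 ] 0.0557 [-0.6643  0.8253  1.3123  0.0084  0.9487 -0.0963]
```

View pics/q_wrist.png

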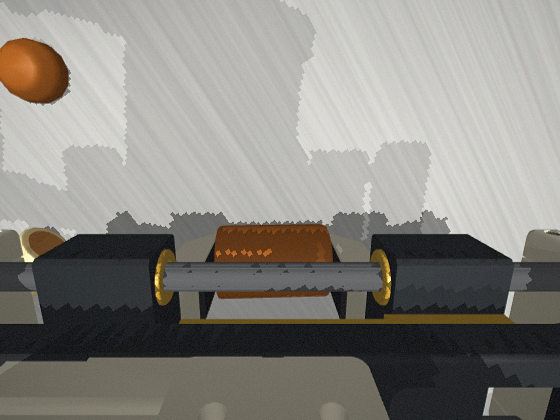

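>>> play_rows(
  moves=[
    [[-0.035,0.002,0,0,-1],[-0.035,0.002,0,0,-1],[-0.035,0.002,0,0,-1],[-0.006,-0.024,-0.035,-1.9,-1],[-0.006,-0.023,-0.035,-1.9,-1],[-0.006,-0.022,-0.036,-1.9,-1],[-0.006,-0.021,-0.037,-1.9,-1],[-0.006,-0.02,-0.038,-2,-1],[-0.006,-0.018,-0.038,-1.9,-1],[-0.006,-0.017,-0.039,-2,-1]],
  ],
)

```text
time: 32.25
tool_pos: [0.5714, -0.0592, 0.1455]
tool_rot: [1.354, 1.518, -0.556]
contact_force: [0.5, 0.2, -0.4]
opening: 0.0546
```

>>> play_rows(
  moves=[
    [[-0.006,-0.016,-0.039,-1.9,-1],[0.002,-0.017,-0.036,-0.9,-1],[0.002,-0.016,-0.037,-0.9,-1],[0.002,-0.016,-0.037,-1,-1],[0.002,-0.015,-0.037,-0.9,-1],[0.002,-0.015,-0.037,-1,-1],[0,0,0,0,-1],[0,0,0,0,-1],[0,0,0,0,-1],[0,0,0,0,-1]],
  ],
)

```text
time: 33.25
tool_pos: [0.539, 0.1948, 0.1332]
tool_rot: [1.248, 1.516, -0.534]
contact_force: [-0.1, -0.4, -1.5]
opening: 0.0547
```

```bash
python3 - <<'E'
from look import *
s=robot.observe();p,R=tool(s);print(R.round(3),s['opening'],p)
print(proj(robot.get_calibration('wrist'),[[.5377,.2191,.03]]), (R.T@(np.array([.5377,.2191,.09])-p)).round(4),jyaw(R))
E
```

```text
[[ 0.047  0.976 -0.21 ]
 [-0.028 -0.209 -0.977]
 [-0.999  0.052  0.017]] 0.05472916701914437 [0.53899974 0.19479671 0.13323661]
[[257.72508583 175.97507515]] [ 0.0424 -0.0086 -0.0242] -0.21121255243967532
```

>>> play_rows(
  moves=[
    [[0,-0.003,-0.009,0,-1],[0,-0.003,-0.009,-0.3,-1],[0,-0.003,-0.008,-0.3,-1],[0.012,0,0,0,-1],[0.012,0,0,0,-1],[0.012,0,0,0,-1],[0.012,0,0,0,-1],[0.012,0,0,0,-1],[0,0,0,0,-1],[0,0,0,0,-1]],
  ],
)

```text
time: 34.25
tool_pos: [0.5383, 0.2193, 0.0652]
tool_rot: [1.186, 1.518, -0.59]
contact_force: [-0.2, 0.8, -1.2]
opening: 0.0544
```

```bash
python3 - <<'E'
from look import *
s,c,im=look('r_wrist');p,R=tool(s);print(R.round(3),s['opening'],p)
print((R.T@(np.array([.5387,.2203,.018])-p)).round(4),jyaw(R))
P=place(np.array([[0,.027,.03]]),BP[0],BP[1],0,BP[2]); uv=proj(c,P)[0]; x=roll(c,im,uv,'white',yaws=[-.2],z=.03,name='z14');print(tob(x,x[2]))
E
```

```text
34.25 [0.5383 0.2193 0.0652] -0.205 [ 0.28  0.6   1.59 -0.05  0.92  0.51]
[[ 0.043  0.978 -0.204]
 [-0.029 -0.203 -0.979]
 [-0.999  0.048  0.02 ]] 0.05440057035952383 [0.53834847 0.21931133 0.06515858]
[ 0.0471 -0.0021 -0.002 ] -0.2046002880307973
white [ 0.5466  0.2586 -0.2008] iou 0.527 1838
(array([0.0007, 0.0294]), 0.001)
```

View pics/r_wrist.png

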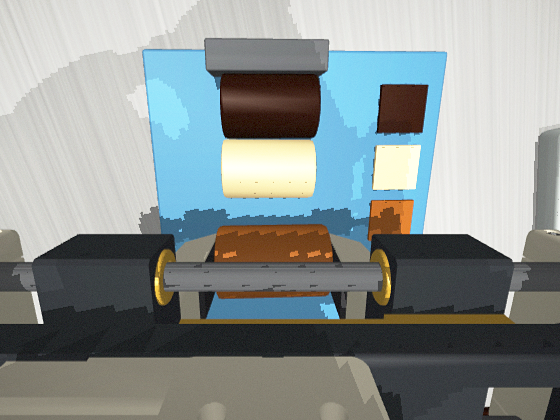

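>>> play_rows(
  moves=[
    [[0,-0.001,-0.002,0,-1],[0.01,-0.001,0,0,-1],[0.01,0,0,0,-1],[0.01,0,0,0,-1],[0.008,0,0,0,-1],[0.004,0,0,0,-1],[0,0,0,0,-1],[0,0,0,0,-1],[0,0,0,0,-1],[0,0,0,0,-1]],
  ],
)

```text
time: 35.3
tool_pos: [0.5396, 0.2208, 0.0206]
tool_rot: [1.222, 1.517, -0.554]
contact_force: [0.7, -0.6, -1.5]
opening: 0.0545
```

```bash
python3 - <<'E'
from look import *
s=robot.observe();p,R=tool(s);print(R.round(3),s['opening'],p)
print((R.T@(np.array([.5387,.2203,.018])-p)).round(4),jyaw(R))
E
```

```text
[[ 0.046  0.978 -0.204]
 [-0.028 -0.203 -0.979]
 [-0.999  0.051  0.018]] 0.054529899384299294 [0.53959033 0.22080422 0.02064326]
[ 0.0026 -0.0009  0.0006] -0.2047048273727592
```

Within 1 mm of the target; lower 2.5 mm and release.

>>> play_rows(
  moves=[
    [[0.003,-0.001,0,0,-1],[0,0,0,0,-1],[0,0,0,0,0.22],[0,0,0,0,0.3],[0,0,0,0,0.4],[0,0,0,0,0.5],[0,0,0,0,0.5],[-0.015,0.001,0,0,0.5],[-0.025,0.001,0,0,0.5],[-0.025,0.001,0,0,0.5]],
  ],
)

```text
time: 36.3
tool_pos: [0.5369, 0.2216, 0.0817]
tool_rot: [1.137, 1.52, -0.639]
contact_force: [0.4, 0.7, 1.2]
opening: 0.0686
```

>>> play_rows(
  moves=[
    [[-0.03,0,0,0,0.6],[-0.03,0,0.02,0,1],[-0.01,0,0.035,0,1],[0,0,0.035,0,1],[0,0,0,0,1],[0,0,0,0,1],[0,0,0,0,1],[0,0,0,0,1],[0,0,0,0,1],[0,0,0,0,1]],
  ],
)

```text
time: 37.3
tool_pos: [0.5171, 0.1368, 0.1598]
tool_rot: [1.25, 1.515, -0.522]
contact_force: [0.0, 0.7, -0.2]
opening: 0.0916
```

```bash
python3 - <<'E'
from look import *
s,c,im=look('s_wrist');p,R=tool(s);print(R.round(3),s['opening'])
sc=robot.read_camera('scene')[:,:,::-1]; cv2.imwrite('pics/s_scene.png',sc)
for k,y in(('dark',.065),('white',.027),('milk',-.011)):
    P=place(np.array([[0,y,.03]]),BP[0],BP[1],0,BP[2]); uv=proj(c,P)[0]; x=roll(c,im,uv,k,yaws=[-.2],z=.03,name='z15'+k);print(uv.round(),tob(x,x[2]))
E
```

```text
37.3 [0.5171 0.1368 0.1598] -0.201 [ 0.14  0.4   1.63 -0.04  1.06  0.36]
[[ 0.048  0.979 -0.2  ]
 [-0.028 -0.199 -0.98 ]
 [-0.998  0.053  0.018]] 0.0916224820609967
dark [ 0.5509  0.2792 -0.1899] iou 0.965 3201
[268.   1.] (array([0.0009, 0.0504]), 0.012)
white [ 0.5466  0.2587 -0.2141] iou 0.966 3178
[268.  53.] (array([0.0007, 0.0294]), -0.013)
milk [ 0.5402  0.222  -0.2129] iou 0.948 2738
[268. 101.] (array([ 0.0018, -0.0078]), -0.011)
```

View pics/s_wrist.png

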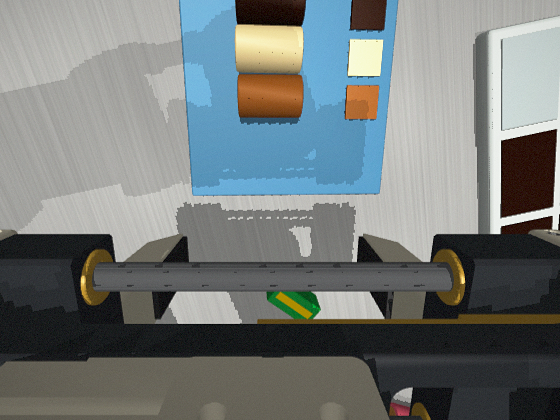

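View pics/s_scene.png

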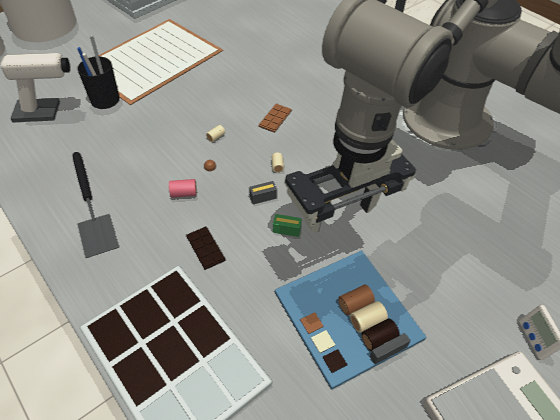

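```bash
python3 - <<'E'
from look import *
c=robot.get_calibration('scene')
a=ray(c,(253,190.5),.03);b=ray(c,(273.7,185.5),.03);print(a,b,(a+b)/2,np.arctan2(*(b-a)[1::-1]))
g=ray(c,(287,221),.03);print('green',g)
s=robot.observe()
plan(s,[((a+b)[0]/2,(a+b)[1]/2,.14,np.arctan2(*(b-a)[1::-1])+0,.043)])
plan(s,[((a+b)[0]/2,(a+b)[1]/2,.14,np.arctan2(*(b-a)[1::-1])+np.pi,.043)])
E
```

```text
[ 0.52812795 -0.0891614   0.03      ] [ 0.48616822 -0.07329406  0.03      ] [ 0.50714808 -0.08122773  0.03      ] 2.7800575902431266
green [0.52383209 0.01481163 0.03      ]
[[0.0012,0.0016,0.0102,-8.1,1.0],[0.0012,0.0001,0.0104,-8.1,1.0],[0.0012,-0.0014,0.0103,-8.1,1.0],[0.0012,-0.0028,0.01,-8.1,1.0],[0.0012,-0.0042,0.0095,-8.1,1.0],[0.0012,-0.0055,0.0088,-8.1,1.0],[0.0012,-0.0067,0.0079,-8.1,1.0],[0.0012,-0.0077,0.0069,-8.1,1.0],[0.0012,-0.0086,0.0058,-8.2,1.0],[0.0012,-0.0093,0.0045,-8.2,1.0]]
[[0.0012,-0.0099,0.0031,-8.1,1.0],[0.0012,-0.0102,0.0017,-8.2,1.0],[0.0012,-0.0104,0.0002,-8.2,1.0],[0.0012,-0.0103,-0.0013,-8.1,1.0],[0.0012,-0.01,-0.0027,-8.2,1.0],[0.0012,-0.0095,-0.0041,-8.1,1.0],[0.0012,-0.0088,-0.0054,-8.2,1.0],[0.0013,-0.008,-0.0066,-8.1,1.0],[0.0012,-0.0069,-0.0077,-8.1,1.0],[0.0013,-0.0058,-0.0086,-8.2,1.0]]
[[0.0012,-0.0045,-0.0093,-8.1,1.0],[0,0,0,0,1.0],[0,0,0,0,1.0],[0,0,0,0,1.0],[0,0,0,0,1.0],[0,0,0,0,1.0],[0,0,0,0,1.0],[0,0,0,0,1.0],[0,0,0,0,1.0],[0,0,0,0,1.0]]
[[0.0042,0.0054,0.0359,1.5,1.0],[0.0042,0.0064,0.0357,1.5,1.0],[0.0043,0.0073,0.0355,1.6,1.0],[0.0042,0.0083,0.0353,1.5,1.0],[0.0043,0.0092,0.0351,1.6,1.0],[0.0042,0.0102,0.0348,1.5,1.0],[0,0,0,0,1.0],[0,0,0,0,1.0],[0,0,0,0,1.0],[0,0,0,0,1.0]]
```

>>> play_rows(
  moves=[
    [[0.004,0.005,0.036,1.5,1],[0.004,0.006,0.036,1.5,1],[0.004,0.007,0.036,1.6,1],[0.004,0.008,0.035,1.5,1],[0.004,0.009,0.035,1.6,1],[0.004,0.01,0.03,1.5,1],[0,0,0,0,1],[0,0,0,0,1],[0,0,0,0,1],[0,0,0,0,1]],
  ],
)

```text
time: 38.4
tool_pos: [0.5076, -0.0806, 0.1402]
tool_rot: [1.447, 1.514, -0.485]
contact_force: [-0.2, 0.1, 0.0]
opening: 0.0919
```

```bash
cat >> look.py <<'E'
def bar(c,im,p0,z0=0.,name=None):
    m=cv2.inRange(cv2.cvtColor(im,cv2.COLOR_BGR2HSV),(22,120,120),(36,255,255))
    uv=proj(c,[[*p0,z0+.03]])[0]; n,l,st,ce=cv2.connectedComponentsWithStats(m)
    k=min(range(1,n),key=lambda i:np.hypot(*(ce[i]-uv))-(st[i,4]>30)*1000)
    pts=np.argwhere(l==k)[:,::-1].astype(np.float32)
    W=np.array([ray(c,q,z0+.03)[:2] for q in pts],np.float32); r=cv2.minAreaRect(W*1000)
    (w,h),a=r[1],r[2]
    if w<h: a+=90
    a=np.radians(a); a=(a+np.pi/2)%np.pi-np.pi/2
    ctr=np.array(r[0])/1000; print('yellow',ctr.round(4),'yaw',round(a,4),'size',np.round(r[1],1),'n',len(pts))
    vis=im.copy(); P=place(box(.054,.026,.03),ctr[0],ctr[1],z0+.015,a)
    for i in range(8):
        for j in range(i):
            if (np.abs(box(.054,.026,.03)[i]-box(.054,.026,.03)[j])>1e-6).sum()==1:
                q=np.round(proj(c,P[[i,j]])*16).astype(int); cv2.line(vis,tuple(map(int,q[0])),tuple(map(int,q[1])),(0,255,0),1,shift=4)
    if name:
        u,v=map(int,uv); cv2.imwrite(f'pics/{name}.png',cv2.resize(vis[max(v-70,0):v+70,max(u-70,0):u+70],None,fx=4,fy=4))
    return ctr,a
E
python3 - <<'E'
from look import *
s,c,im=look('t_wrist');p,R=tool(s);print(R.round(3))
x,a=bar(c,im,(.507,-.081),name='z16')
print((R.T@(np.array([*x,.007])-p)).round(4),np.degrees(a-jyaw(R)))
E
```

```text
38.4 [ 0.5076 -0.0806  0.1402] -0.361 [-0.3   0.38  1.73 -0.01  0.98  0.07]
[[ 0.05   0.934 -0.354]
 [-0.026 -0.353 -0.935]
 [-0.998  0.056  0.007]]
yellow [ 0.5072 -0.0828] yaw -0.3739 size [ 8.3 44.4] n 466
[ 0.133  -0.007   0.0012] -0.7177639918593167
```

View pics/t_wrist.png

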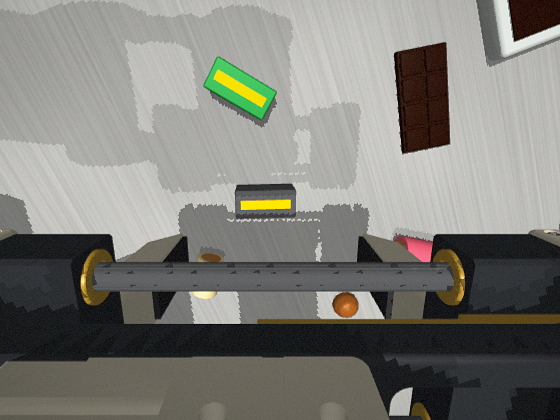

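View pics/z16.png

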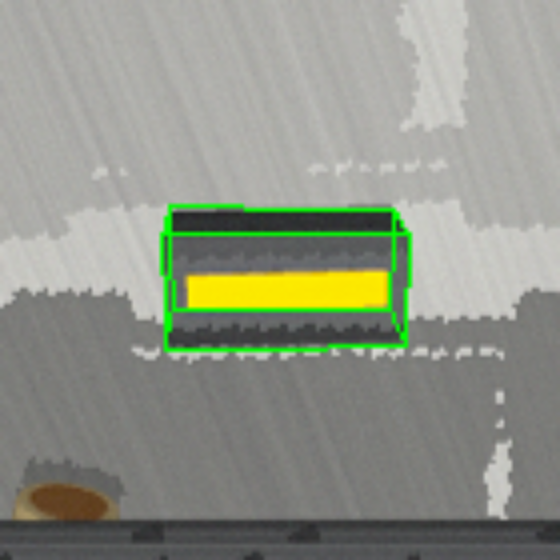

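>>> play_rows(
  moves=[
    [[0.012,-0.001,0,0.7,0.6],[0.012,-0.001,0,0,0.6],[0.012,-0.001,0,0,0.6],[0.012,-0.001,0,0,0.6],[0.012,-0.001,0,0,0.6],[0.012,-0.001,0,0,0.6],[0.012,0,0,0,0.6],[0.012,0,0,0,0.6],[0,0,0,0,0.6],[0,0,0,0,0.6]],
  ],
)

```text
time: 39.45
tool_pos: [0.5094, -0.073, 0.0417]
tool_rot: [1.485, 1.51, -0.446]
contact_force: [0.4, 0.2, 0.1]
opening: 0.0735
```

```bash
python3 - <<'E'
from look import *
s,c,im=look('u_wrist');p,R=tool(s);print(R.round(3))
x,a=bar(c,im,(.507,-.081),name='z17')
print((R.T@(np.array([*x,.007])-p)).round(4),np.degrees(a-jyaw(R)))
E
```

```text
39.45 [ 0.5094 -0.073   0.0417] -0.36 [-0.29  0.53  1.83 -0.01  0.73  0.09]
[[ 0.055  0.934 -0.353]
 [-0.026 -0.352 -0.936]
 [-0.998  0.061  0.005]]
yellow [ 0.5084 -0.0811] yaw -0.3869 size [ 5.1 43.5] n 581
[ 0.0348 -0.0002  0.0077] -1.5294140238398144
```

View pics/u_wrist.png

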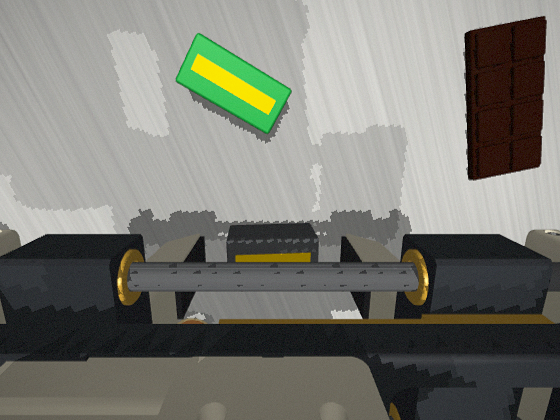

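>>> play_rows(
  moves=[
    [[0,-0.001,0.005,0.8,0.6],[0,0,0.005,0,0.6],[0.012,0,0,0,0.6],[0.012,0,0,0,0.6],[0.008,0,0,0,0.6],[0,0,0,0,0.6],[0,0,0,0,0.6],[0,0,0,0,0.6],[0,0,0,0,0.6],[0,0,0,0,0.6]],
  ],
)

```text
time: 40.5
tool_pos: [0.5071, -0.0843, 0.0081]
tool_rot: [1.505, 1.508, -0.442]
contact_force: [0.6, -0.3, 0.7]
opening: 0.0733
```

```bash
python3 - <<'E'
from look import *
s,c,im=look('v_wrist');p,R=tool(s);print(R.round(3),s['contact_force'].round(1))
print((R.T@(np.array([.5072,-.0828,.006])-p)).round(4),np.degrees(-.374-jyaw(R)))
E
```

```text
40.5 [ 0.5071 -0.0843  0.0081] -0.376 [-0.31  0.58  1.85 -0.01  0.64  0.08]
[[ 0.057  0.928 -0.367]
 [-0.027 -0.367 -0.93 ]
 [-0.998  0.063  0.004]] [ 0.6 -0.3  0.7]
[ 0.0021 -0.0006 -0.0014] 0.11723258017925546
```

View pics/v_wrist.png

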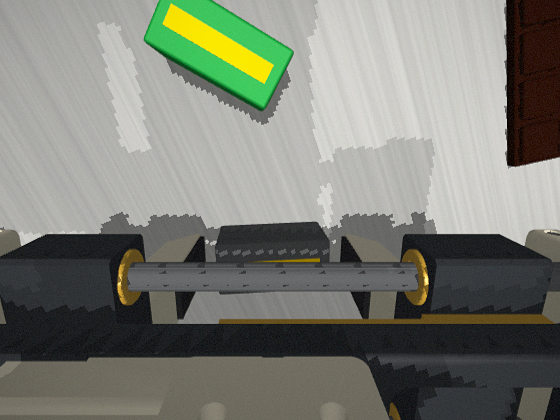

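>>> play_rows(
  moves=[
    [[0.001,0,-0.001,0,0.6],[0,0,0,0,-1],[0,0,0,0,-1],[0,0,0,0,-1],[0,0,0,0,-1],[0,0,0,0,-1],[0,0,0,0,-1],[0,0,0,0,-1],[0,0,0,0,-1],[0,0,0,0,-1]],
  ],
  grip_force=35,
)

```text
time: 41.55
tool_pos: [0.5079, -0.0833, 0.0076]
tool_rot: [1.508, 1.507, -0.439]
contact_force: [1.3, -0.0, -0.8]
opening: 0.0542
```

```bash
python3 - <<'E'
from look import *
s,c,im=look('w_wrist');p,R=tool(s);print(R.round(3),s['contact_force'].round(1),s['opening'])
print((R.T@(np.array([.5072,-.0828,.015])-p)).round(4),np.degrees(-.374-jyaw(R)))
yb=-.0258-.013-.012
T=place(np.array([[0.0005,yb,0]]),BP[0],BP[1],0,BP[2])[0];print(T)
plan(s,[(p[0],p[1],.12,-.376,.035),(.5072,.03,.13,-.28,.04),(T[0],T[1],.12,-.2015,.04)],grip=-1)
E
```

```text
41.55 [ 0.5079 -0.0833  0.0076] -0.376 [-0.31  0.59  1.85 -0.01  0.64  0.08]
[[ 0.058  0.928 -0.368]
 [-0.027 -0.367 -0.93 ]
 [-0.998  0.064  0.004]] [ 1.3 -0.  -0.8] 0.05416344429347063
[-0.0075 -0.0003 -0.0002] 0.11934098293870445
[0.53032281 0.18012774 0.        ]
[[-0.028,0.0018,0.0001,-0.0,-1],[-0.0281,0.0018,0.0001,-0.0,-1],[-0.028,0.0018,0.0001,-0.0,-1],[-0.0281,0.0018,0.0001,-0.0,-1],[-0.0044,-0.0138,-0.035,-1.8,-1],[-0.0043,-0.0128,-0.0354,-1.9,-1],[-0.0044,-0.0115,-0.0359,-1.8,-1],[0.0018,-0.005,-0.0377,-1.1,-1],[0.0018,-0.0042,-0.0378,-1.1,-1],[0.0018,-0.0035,-0.0378,-1.1,-1]]
[[0.0019,-0.0028,-0.0379,-1.2,-1],[0,0,0,0,-1],[0,0,0,0,-1],[0,0,0,0,-1],[0,0,0,0,-1],[0,0,0,0,-1],[0,0,0,0,-1],[0,0,0,0,-1],[0,0,0,0,-1],[0,0,0,0,-1]]
```

View pics/w_wrist.png

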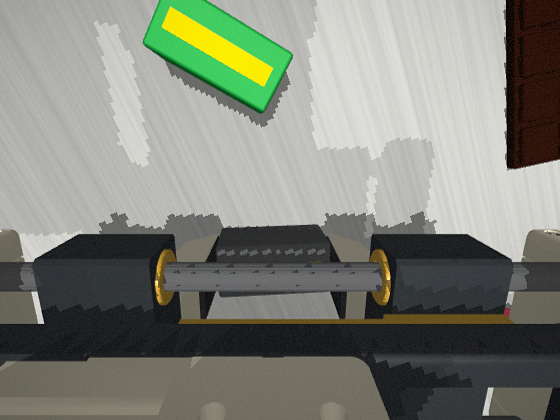

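>>> play_rows(
  moves=[
    [[-0.028,0.002,0,0,-1],[-0.028,0.002,0,0,-1],[-0.028,0.002,0,0,-1],[-0.028,0.002,0,0,-1],[-0.004,-0.014,-0.035,-1.8,-1],[-0.004,-0.012,-0.035,-1.8,-1],[-0.004,-0.011,-0.036,-1.8,-1],[0.002,-0.005,-0.038,-1.1,-1],[0.002,-0.004,-0.038,-1.1,-1],[0.002,-0.003,-0.037,-1.1,-1]],
  ],
)

```text
time: 42.6
tool_pos: [0.5247, 0.1448, 0.1228]
tool_rot: [1.311, 1.514, -0.487]
contact_force: [0.7, -0.4, -2.2]
opening: 0.0546
```

>>> play_rows(
  moves=[
    [[0.001,-0.003,-0.02,-1.1,-1],[0,0,0,0,-1],[0,0,0,0,-1],[0,0,0,0,-1],[0,0,0,0,-1],[0,0,0,0,-1],[0,0,0,0,-1],[0,0,0,0,-1],[0,0,0,0,-1],[0,0,0,0,-1]],
  ],
)

```text
time: 43.6
tool_pos: [0.5247, 0.1657, 0.1192]
tool_rot: [1.237, 1.518, -0.541]
contact_force: [0.5, 0.4, -2.8]
opening: 0.0546
```

```bash
python3 - <<'E'
from look import *
s,c,im=look('x_wrist');p,R=tool(s);print(R.round(3),s['contact_force'].round(1),s['opening'])
sc=robot.read_camera('side')[:,:,::-1]; cv2.imwrite('pics/x_side.png',sc)
for k,y in(('dark',.065),('white',.027),('milk',-.011)):
    P=place(np.array([[0,y,.03]]),BP[0],BP[1],0,BP[2]); uv=proj(c,P)[0]; x=roll(c,im,uv,k,yaws=[-.2],z=.03,name='z15'+k);print(uv.round(),tob(x,x[2]))
print((R.T@(np.array([.5303,.1801,.06])-p)).round(4),np.degrees(-.2-jyaw(R)))
E
```

```text
43.6 [0.5247 0.1657 0.1192] -0.207 [ 0.19  0.48  1.64 -0.04  0.99  0.42]
[[ 0.045  0.977 -0.206]
 [-0.027 -0.205 -0.978]
 [-0.999  0.05   0.017]] [ 0.5  0.4 -2.8] 0.05461527443206772
dark [ 0.5543  0.2927 -0.1897] iou 0.78 5911
[267.  29.] (array([0.0014, 0.0643]), 0.012)
white [ 0.5464  0.2587 -0.2061] iou 0.922 3808
[268.  86.] (array([0.0005, 0.0294]), -0.005)
milk [ 0.54    0.2218 -0.2045] iou 0.967 3477
[268. 139.] (array([ 0.0017, -0.008 ]), -0.003)
[ 0.059  -0.0005 -0.0163] 0.40844596576730535
```

View pics/x_wrist.png

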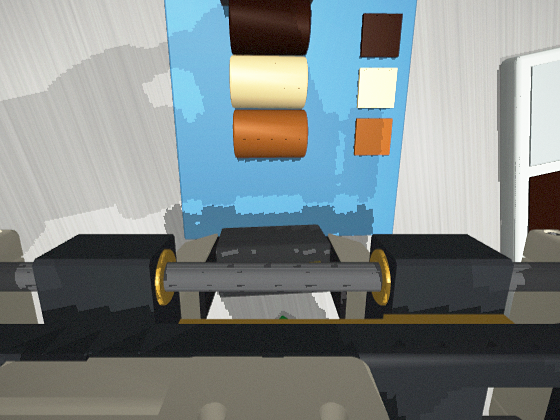

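View pics/x_side.png

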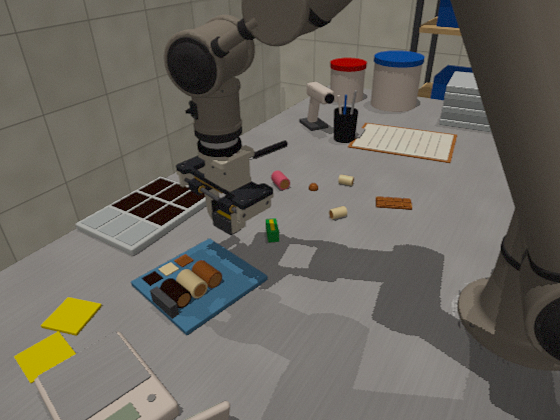

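>>> play_rows(
  moves=[
    [[0,-0.001,-0.008,-0.4,-1],[0,-0.001,-0.008,0,-1],[0.012,0,0,0,-1],[0.012,0,0,0,-1],[0.012,0,0,0,-1],[0.012,0,0,0,-1],[0.012,0,0,0,-1],[0.012,0,0,0,-1],[0,0,0,0,-1],[0,0,0,0,-1]],
  ],
)

```text
time: 44.7
tool_pos: [0.5283, 0.1812, 0.0381]
tool_rot: [1.175, 1.521, -0.595]
contact_force: [-0.0, 0.2, -2.6]
opening: 0.0545
```

```bash
python3 - <<'E'
from look import *
s,c,im=look('y_wrist');p,R=tool(s);print(R.round(3),s['contact_force'].round(1),s['opening'],tob(p))
print((R.T@(np.array([.5303,.1801,.022])-p)).round(4),np.degrees(-.2-jyaw(R)))
for k,y in(('white',.027),('milk',-.011)):
    P=place(np.array([[0,y,.03]]),BP[0],BP[1],0,BP[2]); uv=proj(c,P)[0]; x=roll(c,im,uv,k,yaws=[-.2],z=.03,name='z15'+k);print(uv.round(),tob(x,x[2]))
E
```

```text
44.7 [0.5283 0.1812 0.0381] -0.199 [ 0.21  0.6   1.68 -0.05  0.82  0.45]
[[ 0.041  0.979 -0.198]
 [-0.028 -0.197 -0.98 ]
 [-0.999  0.046  0.019]] [-0.   0.2 -2.6] 0.05451434317337609 (array([-0.0016, -0.0502]), 0.202)
[0.0162 0.0014 0.0003] -0.06354316003342678
white [ 0.5518  0.2574 -0.2081] iou 0.766 5964
[274. 104.] (array([0.0061, 0.0292]), -0.007)
milk [ 0.5428  0.2215 -0.2034] iou 0.873 6052
[274. 179.] (array([ 0.0045, -0.0077]), -0.002)
```

View pics/y_wrist.png

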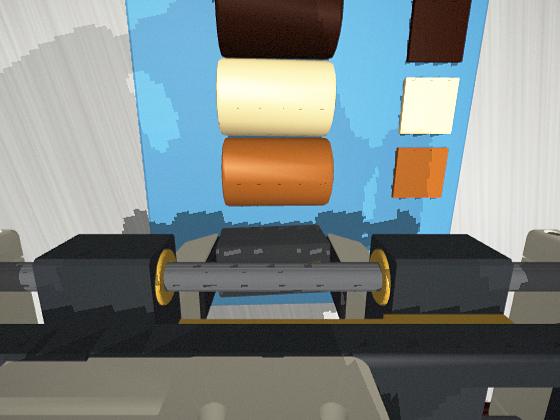

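>>> play_rows(
  moves=[
    [[0,0.001,0,0,-1],[0.008,0.0015,0,0,-1],[0.007,0,0,0,-1],[0,0,0,0,-1],[0,0,0,0,-1],[0,0,0,0,-1],[0,0,-0.004,0,-1],[0,0,-0.003,0,-1],[0,0,0,0,-1],[0,0,0,0,-1]],
  ],
)

```text
time: 45.75
tool_pos: [0.5346, 0.1882, 0.0241]
tool_rot: [1.237, 1.518, -0.533]
contact_force: [-0.2, 1.2, -2.4]
opening: 0.0545
```

```bash
python3 - <<'E'
from look import *
s,c,im=look('aa_wrist');p,R=tool(s);print(R.round(3),s['contact_force'].round(1),s['opening'],tob(p))
sc=robot.read_camera('side')[:,:,::-1]; cv2.imwrite('pics/aa_side.png',cv2.resize(sc[200:340,110:290],None,fx=4,fy=4))
E
```

```text
45.75 [0.5346 0.1882 0.0241] -0.199 [ 0.22  0.63  1.67 -0.05  0.8   0.46]
[[ 0.046  0.979 -0.198]
 [-0.027 -0.197 -0.98 ]
 [-0.999  0.05   0.017]] [-0.2  1.2 -2.4] 0.05452552924733399 (array([ 0.0031, -0.042 ]), 0.202)
```

View pics/aa_wrist.png

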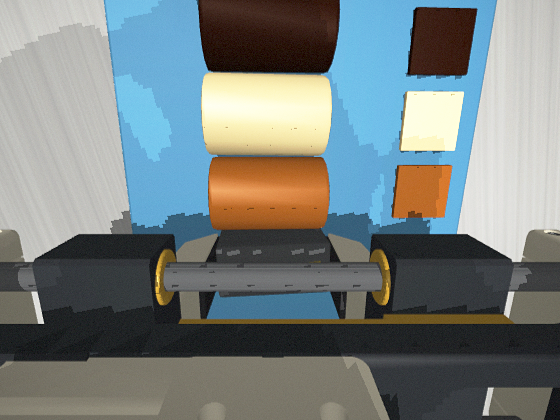

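View pics/aa_side.png

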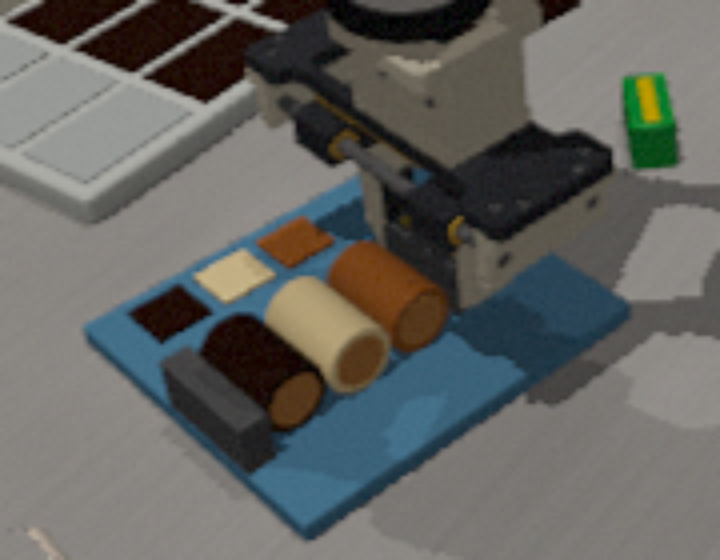

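>>> play_rows(
  moves=[
    [[0,-0.0015,0,0,-1],[0.003,0,0,0,-1],[0,0,0,0,-1],[0,0,0,0,-1],[0,0,0,0,-1],[0,0,0,0,-1],[0,0,0,0,-1],[0,0,0,0,-1],[0,0,0,0,-1],[0,0,0,0,-1]],
  ],
)

```text
time: 46.85
tool_pos: [0.5331, 0.188, 0.0207]
tool_rot: [1.233, 1.518, -0.538]
contact_force: [-0.4, -0.0, -3.0]
opening: 0.0545
```

```bash
python3 - <<'E'
from look import *
s=robot.observe();p,R=tool(s);print(p,R.round(3),s['contact_force'].round(1),s['opening'],tob(p))
E
```

```text
[0.53310541 0.18803068 0.02072314] [[ 0.045  0.979 -0.199]
 [-0.027 -0.198 -0.98 ]
 [-0.999  0.05   0.018]] [-0.4 -0.  -3. ] 0.054526477416609515 (array([ 0.0016, -0.0425]), 0.202)
```

>>> play_rows(
  moves=[
    [[0.001,0,0,0,-1],[0,0,0,0,-1],[0,0,-0.0015,0,-1],[0,0,0,0,-1],[0,0,-0.0015,0,-1],[0,0,0,0,-1],[0,0,0,0,-1],[0,0,0,0,-1],[0,0,0,0,-1],[0,0,0,0,-1]],
  ],
)

```text
time: 47.85
tool_pos: [0.5341, 0.1912, 0.02]
tool_rot: [1.241, 1.517, -0.529]
contact_force: [-0.4, -0.5, -1.5]
opening: 0.0548
```

```bash
python3 - <<'E'
from look import *
s,c,im=look('bb_wrist');p,R=tool(s);print(p,R.round(3),s['contact_force'].round(1),s['opening'],tob(p))
sc=robot.read_camera('side')[:,:,::-1]; cv2.imwrite('pics/bb_side.png',cv2.resize(sc[200:340,110:290],None,fx=4,fy=4))
E
```

```text
47.85 [0.5341 0.1912 0.02  ] -0.199 [ 0.23  0.64  1.67 -0.05  0.79  0.46]
[0.53412202 0.19124776 0.01995723] [[ 0.046  0.979 -0.199]
 [-0.027 -0.198 -0.98 ]
 [-0.999  0.051  0.017]] [-0.4 -0.5 -1.5] 0.0548144931767461 (array([ 0.002 , -0.0391]), 0.202)
```

View pics/bb_wrist.png

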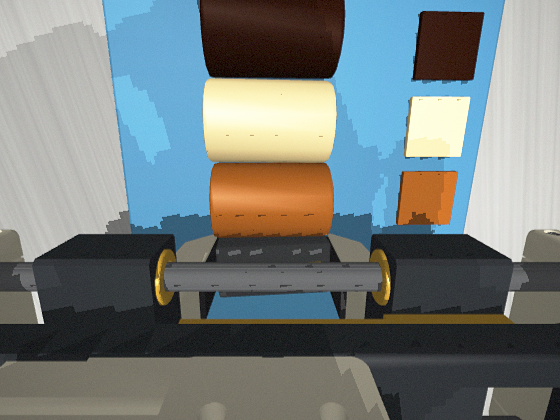

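View pics/bb_side.png

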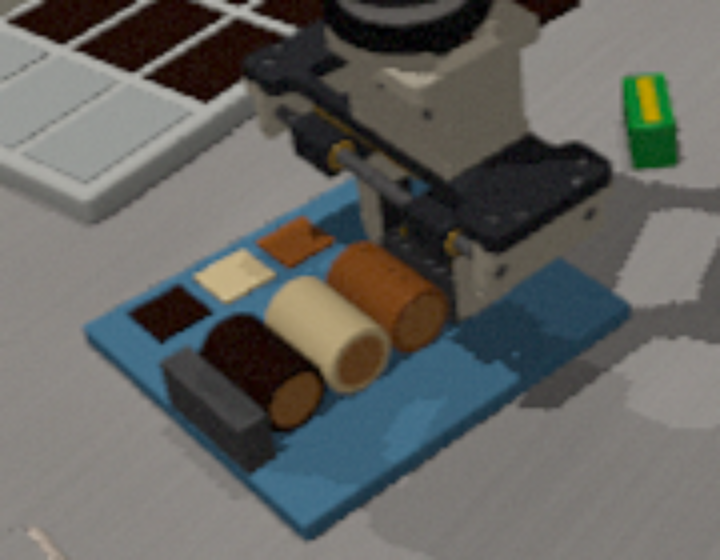

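>>> play_rows(
  moves=[
    [[0,0,-0.001,0,-1],[0,0,0,0,-1],[0,0,-0.001,0,-1],[0,0,0,0,-1],[0,0,0,0,-1],[0,0,0,0,-1],[0,0,0,0,-1],[0,0,0,0,-1],[0,0,0,0,-1],[0,0,0,0,-1]],
  ],
)

```text
time: 48.95
tool_pos: [0.5345, 0.1926, 0.02]
tool_rot: [1.223, 1.517, -0.547]
contact_force: [0.1, -1.5, -1.2]
opening: 0.0544
```

```bash
python3 - <<'E'
from look import *
s,c,im=look('cc_wrist');p,R=tool(s);print(p,R.round(3),s['contact_force'].round(1),s['opening'],tob(p))
E
```

```text
48.95 [0.5345 0.1926 0.02  ] -0.199 [ 0.23  0.64  1.67 -0.05  0.79  0.47]
[0.53448781 0.19262524 0.01995124] [[ 0.046  0.979 -0.199]
 [-0.028 -0.198 -0.98 ]
 [-0.999  0.05   0.018]] [ 0.1 -1.5 -1.2] 0.05441725383592962 (array([ 0.0021, -0.0377]), 0.202)
```

View pics/cc_wrist.png

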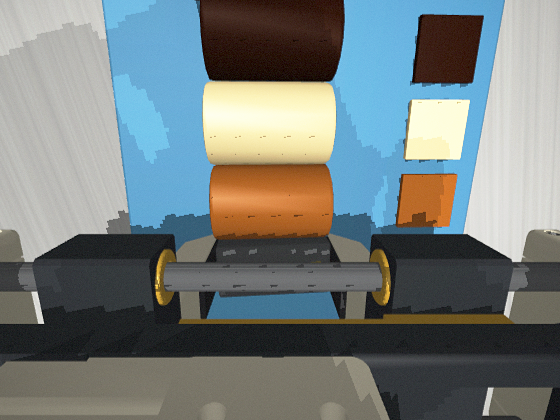

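>>> play_rows(
  moves=[
    [[0.001,0,0,0,-1],[0,0,0,0,-1],[0,0,0,0,0.2],[0,0,0,0,0.22],[0,0,0,0,0.3],[0,0,0,0,0.4],[0,0,0,0,0.5],[0,0,0,0,0.5],[-0.012,0.0005,0,0,0.5],[-0.02,0.001,0,0,0.5]],
  ],
)

```text
time: 50.0
tool_pos: [0.5336, 0.1937, 0.0514]
tool_rot: [1.198, 1.519, -0.572]
contact_force: [-0.2, -0.3, -0.3]
opening: 0.0686
```

>>> play_rows(
  moves=[
    [[-0.03,0.001,0,0,0.5],[-0.03,0,0,0,0.6],[-0.03,0,0.01,0,0.6],[-0.03,0,0.025,0,0.6],[0,0,0.025,0,0.6],[0,0,0.02,0,0.6],[0,0,0,0,0.6],[0,0,0,0,0.6],[0,0,0,0,0.6],[0,0,0,0,0.6]],
  ],
)

```text
time: 51.0
tool_pos: [0.5148, 0.1186, 0.1887]
tool_rot: [1.356, 1.508, -0.412]
contact_force: [0.4, 0.3, 0.0]
opening: 0.0734
```

```bash
python3 - <<'E'
from look import *
s,c,im=look('dd_wrist');p,R=tool(s)
for n in('scene','side'):
    sc=robot.read_camera(n)[:,:,::-1]; cv2.imwrite(f'pics/dd_{n}.png',sc)
    a=sc[240:400,265:435] if n=='scene' else sc[215:335,120:280]
    cv2.imwrite(f'pics/dd_{n}z.png',cv2.resize(a,None,fx=3.7,fy=3.7,interpolation=cv2.INTER_CUBIC))
x,a=bar(c,im,place(np.array([[0,-.038,0]]),BP[0],BP[1],0,BP[2])[0][:2],z0=.012,name='z20');print(tob(x,a))
for k,y in(('dark',.065),('white',.027),('milk',-.011)):
    P=place(np.array([[0,y,.03]]),BP[0],BP[1],0,BP[2]); uv=proj(c,P)[0]; print(uv.round())
    if uv[1]>25: x=roll(c,im,uv,k,yaws=[-.2],z=.03,name='z21'+k);print(tob(x,x[2]))
E
```

```text
51.0 [0.5148 0.1186 0.1887] -0.197 [ 0.1   0.35  1.62 -0.03  1.11  0.31]
yellow [0.5348 0.193 ] yaw -0.1933 size [ 8.1 44. ] n 467
(array([ 0.0023, -0.0373]), 0.008)
[265.  -9.]
[265.  38.]
white [ 0.5465  0.2585 -0.2045] iou 0.63 4351
(array([0.0007, 0.0293]), -0.003)
[265.  83.]
milk [ 0.5432  0.2386 -0.1749] iou 0.706 3575
(array([0.0014, 0.0091]), 0.027)
```

View pics/dd_wrist.png

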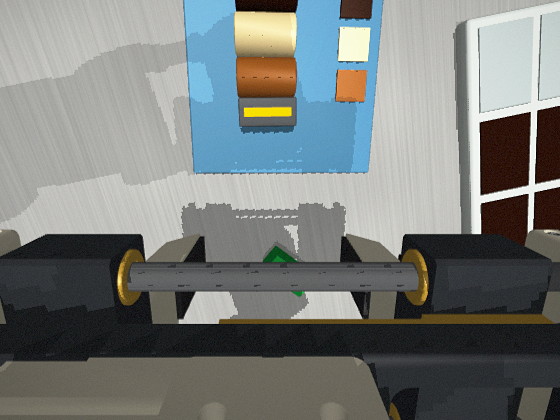

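View pics/dd_scenez.png

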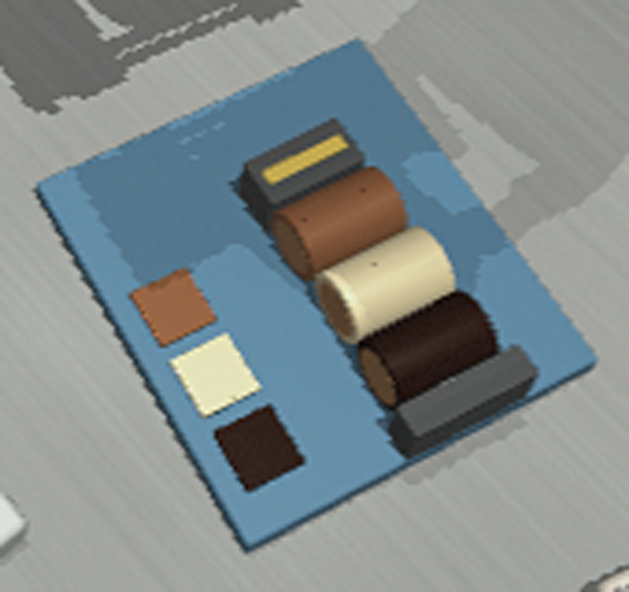

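View pics/dd_sidez.png

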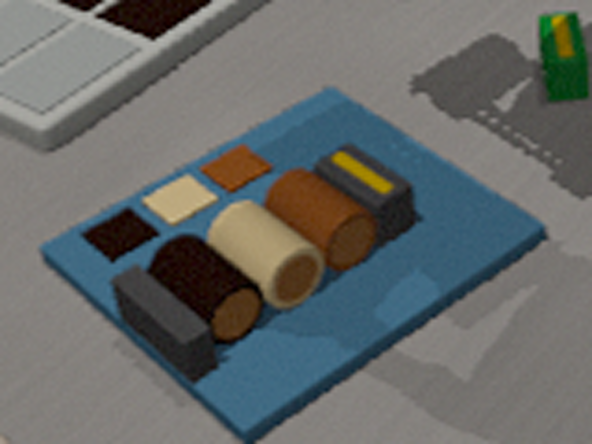

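```bash
python3 - <<'E'
from look import *
c=np.load('dd_wrist.npy',allow_pickle=True).item(); im=cv2.imread('pics/dd_wrist.png')
hsv=cv2.cvtColor(im,cv2.COLOR_BGR2HSV)
m=((hsv[:,:,1]>140)&(hsv[:,:,0]<18)).astype(np.uint8); m[:,320:]=0; m[:,:225]=0; m[:45]=0; m[102:]=0
m=cv2.morphologyEx(m,cv2.MORPH_CLOSE,np.ones((5,5)))
x,f=fitmask(c,m,cyl(),.03,[.539,.223],[-.2]);print('milk',tob(x,x[2]),1-f,m.sum())
w=((hsv[:,:,1]<130)&(im[:,:,2]>150)&(im[:,:,2].astype(int)-im[:,:,0]>25)).astype(np.uint8); w[:,320:]=0;w[:,225:]*=1;w[:,:225]=0;w[65:]=0
w=cv2.morphologyEx(w,cv2.MORPH_CLOSE,np.ones((5,5)));x,f=fitmask(c,w,cyl(),.03,[.5465,.2585],[-.2]);print('white',tob(x,x[2]),1-f,w.sum())
cv2.imwrite('pics/z22.png',cv2.resize(im[0:150,220:330],None,fx=4,fy=4,interpolation=cv2.INTER_CUBIC))
cs=robot.get_calibration('scene'); sc=cv2.imread('pics/dd_scene.png')
x,a=bar(cs,sc,(.535,.193),z0=.012);print('scene bar',tob(x,a))
E
```

```text
milk (array([ 0.0003, -0.0065]), 0.017) 0.9353433415864857 2332
white (array([-0.0002,  0.0301]), 0.017) 0.8768304335266538 2467
yellow [0.5343 0.1913] yaw -0.1784 size [ 7.5 44. ] n 98
scene bar (array([ 0.0022, -0.0391]), 0.023)
```

View pics/z22.png

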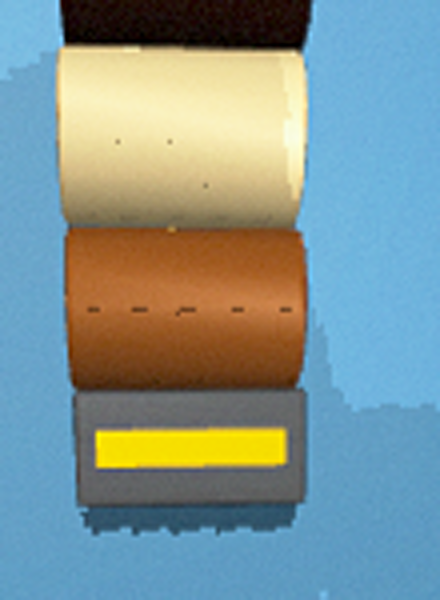

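```bash
python3 - <<'E'
from look import *
a=cv2.imread('pics/a_scene.png').astype(int);b=cv2.imread('pics/dd_scene.png').astype(int)
print('pink diff',np.abs(a-b)[175:200,165:200].mean(),'bg',np.abs(a-b)[260:280,20:60].mean())
print(robot.spot_in('scene','pink_roll_center')[:1])
print(robot.hand_in(), robot.observe()['time'])
E
```

```text
pink diff 16.654476190476192 bg 20.78625
[{'point': [184.0, 184.5], 'score': 0.9}]
the job is handed in; nothing more can be done
the job is handed in; nothing more can be done
```

The job is handed in at about 51 s of the 112 s allowed. The dark, white and milk rolls lie crosswise in a touching row from the stop, each beside its own tag. The steel bar stands flat against the milk roll at the open end, and the gripper is clear of everything.

These are the last measurements in the board's frame, good to about 2 mm:

| Part | x (mm) | y (mm) | Spot y (mm) |
|---|---|---|---|
| Dark roll | about +1 | about 65.5 (measured before the bar was pushed in) | 65 |
| White roll | about +0.5 | 29 to 30 | 27 |
| Milk roll | about +0.5 to +1.5 | -6.5 | -11 |
| Bar | about +2 | -37.3 | none given |

- **Contact and squareness:** the bar's face lies within about 0.3 mm of the milk roll, and I felt about 1.5 N of contact before letting go. The wrist camera puts the bar within about 0.5° of square.
- **Closer than the 38 mm spacing:** the rolls touch, so the milk roll sits about 4.5 mm and the white roll about 2.5 mm nearer the stop than their spots. I preferred a closed row to gaps.
- **Bar slightly off centre:** it is about 1–2 mm off the row's centre line, and I left it rather than risk disturbing the row.
- **Cameras disagreed:** the scene camera placed the bar about 2 mm further out and turned about 1.3°. I relied on the closer wrist view and the measured contact.
- **Pink roll and tilt:** the pink roll is where it was (seen at about (184,185) px, against (182,187) at the start). The tool had tilted about 3° by the end, but in the final pictures the rolls and bar lie flat.

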